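# Lay up a willow block on the gluing jig

### The job

Lay up the gluing stack on the white jig. First lay the long plywood board flat on it and slide it home so that its long edge touches the two side pins and its end touches the single end pin; then on top, in this order, the thick pale willow block, the dark hardwood strip and last the iron weight standing upright, each centred on the one below with its long edges running the same way. Set each piece down and let go of it before the next, set the weight down gently rather than dropping it, and leave the tape measure and the plane where they are.

Things in the scene. Friction and masses are not known exactly. Their poses are not given: they have to be found in the camera images.
- jig_home (a point): White jig board, fixed, 100 (its x) x 170 (its y) x 15 mm thick, left or right. Point: centre of its top face; z up. Three steel pins, 14 mm across, stand 14 mm above that face: side pins at x = 35, y = 45 and -45 mm, end pin at x = 0, y = 72 mm. With the plywood board home against all three, its centre is right above this point, its long axis along the jig's y
- caul_center (a point): Plywood board (the lowest layer), loose, the longest and thinnest of the three boards: 56 (its x) x 130 (its y) x 18 mm (z up), about 85 g. The point is its centre, 9 mm above its underside
- blank_center (a point): Pale willow block (second layer), loose, about twice as thick as the other boards: 46 (its x) x 96 (its y) x 36 mm (z up), about 70 g. The point is its centre, 18 mm above its underside
- strip_center (a point): Dark hardwood strip (third layer), loose, the shortest of the three boards: 40 (its x) x 80 (its y) x 20 mm (z up), about 50 g. The point is its centre, 10 mm above its underside
- weight_center (a point): Round iron weight (top of the stack), loose, about 0.6 kg, 58 mm tall: a disc 56 mm in diameter and 30 mm high, above it a neck 18 mm in diameter, and a knob 28 mm in diameter from 39 to 58 mm above the underside, to hold it by. The point is on its axis, half-way up, 29 mm above its underside; z up
- scale: Red bench scale, fixed, 120 (its x) x 160 (its y) x 26 mm high; not part of the job, only in the way. Origin: centre of its underside; z up
- tape: Yellow tape measure, loose, 62 x 34 x 60 mm high, beyond the work; to be left alone. Origin: centre of its underside
- plane: Small metal hand plane, loose, 50 x 160 x 60 mm high, beyond the work; to be left alone. Origin: centre of its underside
Mind the look-alikes: they are no part of the job. Of the things shaped like the part that bears weight_center, the dark steel one is meant.

How it is judged (in metres and radians):
On the way, in this order (a step that is already met when the one before it is completed fails the run):
1. the plywood board lies on the jig, home against all three pins, let go (x of caul_center in the frame of jig_home between -0.003 and 0.003 m and y of caul_center in the frame of jig_home between -0.003 and 0.003 m and z of caul_center in the frame of jig_home between 0.006 and 0.012 m and angle between the y axis of caul_center and the y axis of jig_home, either way round below 0.05 rad and contact force between caul and the fingers below 0.05 N and linear speed of caul below 0.02 m/s), for 0.2 s.
2. the willow block lies centred on the plywood board, let go (x of caul_center in the frame of jig_home between -0.003 and 0.003 m and y of caul_center in the frame of jig_home between -0.003 and 0.003 m and z of caul_center in the frame of jig_home between 0.006 and 0.012 m and angle between the y axis of caul_center and the y axis of jig_home, either way round below 0.05 rad and horizontal distance between blank_center and caul_center below 0.01 m and z of blank_center in the frame of caul_center between 0.024 and 0.03 m and angle between the y axis of blank_center and the y axis of caul_center, either way round below 0.15 rad and contact force between blank and the fingers below 0.05 N and linear speed of blank below 0.02 m/s), for 0.2 s.
3. the dark strip lies centred on the willow block, let go (x of caul_center in the frame of jig_home between -0.003 and 0.003 m and y of caul_center in the frame of jig_home between -0.003 and 0.003 m and z of caul_center in the frame of jig_home between 0.006 and 0.012 m and angle between the y axis of caul_center and the y axis of jig_home, either way round below 0.05 rad and horizontal distance between blank_center and caul_center below 0.01 m and z of blank_center in the frame of caul_center between 0.024 and 0.03 m and angle between the y axis of blank_center and the y axis of caul_center, either way round below 0.15 rad and horizontal distance between strip_center and blank_center below 0.01 m and z of strip_center in the frame of blank_center between 0.025 and 0.031 m and angle between the y axis of strip_center and the y axis of blank_center, either way round below 0.15 rad and contact force between strip and the fingers below 0.05 N and linear speed of strip below 0.02 m/s), for 0.2 s.
4. the weight stands on the dark strip, let go (x of caul_center in the frame of jig_home between -0.003 and 0.003 m and y of caul_center in the frame of jig_home between -0.003 and 0.003 m and z of caul_center in the frame of jig_home between 0.006 and 0.012 m and angle between the y axis of caul_center and the y axis of jig_home, either way round below 0.05 rad and horizontal distance between blank_center and caul_center below 0.01 m and z of blank_center in the frame of caul_center between 0.024 and 0.03 m and angle between the y axis of blank_center and the y axis of caul_center, either way round below 0.15 rad and horizontal distance between strip_center and blank_center below 0.01 m and z of strip_center in the frame of blank_center between 0.025 and 0.031 m and angle between the y axis of strip_center and the y axis of blank_center, either way round below 0.15 rad and horizontal distance between weight_center and strip_center below 0.01 m and z of weight_center in the frame of strip_center between 0.036 and 0.042 m and angle between weight_center's own z axis and vertical below 0.1 rad and contact force between weight and the fingers below 0.05 N and linear speed of weight below 0.02 m/s), for 0.2 s.
At the end, for the whole second after the job is handed in: Plywood board flat on the jig, within 3 mm of all three pins and 0.05 rad of square; on it willow block, dark strip and upright weight in that order, each within 10 mm of the centre of the one below, boards within 0.15 rad of parallel; all released and at rest (all of step 4 and contact force between each of caul, blank, strip and the fingers below 0.05 N and linear speed of each of caul, blank, strip below 0.02 m/s); the robot touches nothing.
It fails at once if the tape measure is moved by more than 20 mm (distance of tape from where it was at the start of the episode above 0.02 m).
It fails at once if the plane is moved by more than 20 mm (distance of plane from where it was at the start of the episode above 0.02 m).
It fails at once if the weight strikes the dark strip with more than 60 N (dropped) (contact force between weight and strip above 60 N).
It also fails if it takes over 122 s, if anything falls off the work surface, if the arm or the gripper's body presses on something with over 40 N, if the wrist force passes 120 N, or if a joint passes its speed limit or range.

### The arm

A 7-joint arm with a two-finger parallel gripper is mounted at the origin on the work surface. World frame = base frame: x ahead of the robot, y to its left, z up, the work surface at z = 0. Lengths are in mm, angles in rad, forces in N, time in s.
With the tool pointing down it reaches from about 425 to 950 mm from the base axis. Payload 4.7 kg.
Tool frame: the origin (TCP) lies midway between the tips of the shut fingers; the grasp point (between the pads) lies 19 mm behind it; z points along the fingers, y is the direction in which the jaws open and shut (so a half turn about z gives the same grasp; the last joint's range is limited). The gripper opens to 85 mm and grips with 20 to 120 N. Pads are 22 mm wide; open, the fingers measure 114 mm over their backs; the gripper's body (76 mm by 85 mm) begins 54 mm behind the grasp point. The pads swing forward as they close: fully open they stand 13 mm farther back than shut.
Start: joints at [-1.183, 0.469, -0.049, 1.532, 0.024, 1.141, -0.082], TCP at [273.227, 617.248, 231.335] pointing down, gripper open.
Joint ranges: [-2.59, 2.59], [-0.33, 1.99], [-1.39, 1.29], [0.1, 2.45], [-1.04, 4.18], [0.21, 1.99], [-2.66, 2.66]. Speed limits (rad/s): [2.57, 2.57, 3.14, 3.14, 3.14, 3.14, 3.14].

### API

Orientations are given as a unit quaternion [w, x, y, z].
In Python, from bench import r gives the robot as it stands.
- The arm moves only by the tool step_arm, never from a script. Its argument "steps" is a list of rows, each a list of 6 numbers: the shift along the tool's x, y, z in cm, then the turn, a rotation vector about the tool's x, y, z in rad. A call has 1 to 10 rows; each row shifts and turns the commanded pose from where the row before left it, along the tool's axes as they then stand; what a row does not reach is not made up. A row lasts 1/12 s, in which the tool goes at most 41.7 mm and 7.16 degrees, less where a joint would pass 70% of its speed; a pose out of reach is approached as far as the arm can. A call is refused whole if a number of a shift passes 4.17 or a number of a turn 0.125, either way. A call with a gripper value outside its range is refused whole. "gripper" is the gripper's target within -1 to 1 (fully open at 1, half-way at 0, shut at -1), set as the call begins (left out, the last holds). The fingers move at their own pace and stop on an object; "squeeze" is the grip in N (left out, the last holds). Time passes only in rows, so rows that do not move let the fingers close. It gives the time, the measured TCP pose, the force and the opening at its end, in the units of the state.
- r.read_state(): the state, without advancing time (a new reading comes with each control period).
- r.grab_frame(name): name is "scene" or "top" or "wrist"; returns a dict with "image" (384x512x3 uint8, red, green, blue), "mtx" (3x3 intrinsics, pixels), "world_to_cam" (4x4, takes a point from world to camera coordinates). Camera axes: x right, y up, looking along -z (the intrinsics and any distortion apply to the point x, -y, -z); pixel columns grow to the right and rows downward; lengths in mm; the calibration is good to about 2 mm. A picture is of the moment at which its call begins. There is no depth.
- r.finish_job(): hands the job in, once; it reports no verdict.
Trained networks look in a picture, given as the dict that the camera call returned (one of the last four; its "shot" number tells which), for a name from the list of things; names that differ only in an ending like _2 or _b are one class to them, and where a whole thing is asked for, a point or a joint stands for the part that bears it (a point fixed in the world has none). Each returns a list of dicts, best first, with "score" (0 to 1); they miss things now and then, are a little off and sometimes report something else, mostly with a low value. They report only what shows in the picture. A call takes as long as a camera call. They do not tell look-alikes from the thing itself.
- r.boxes_of(query, picture): "bbox" ([left, top, right, bottom] in pixels, round what is visible of it).
- r.regions_of(query, picture): "mask" (384x512 bool, what is visible of it) and "bbox" ([left, top, right, bottom] in pixels, round what is visible of it).
- r.tip_of(query, picture): "pixel" ([column, row] in pixels: a listed point, or the origin of a listed thing).
The state is a dict: "time": time; "joint_pos": joint angles; "joint_velocities": joint speeds; "joint_torque": joint torques, N m; "position": TCP position; "ee_rot": TCP orientation; "wrist_force": force on the tool from outside, world axes, zero at the start; "moment": the same for the moment, N m; "width": finger opening in mm.
Only numpy, scipy, OpenCV 4.12 (cv2) and the standard library are available. Lean on these libraries where they do the work, as an engineer would, in place of code of your own. Each camera call takes 0.05 s, during which the arm holds its last target. There are 200 camera calls.

## Working session

There is one attempt and no reset: what is moved stays moved. The work goes in short steps, Python scripts to look and compute and a tool call to move; the robot and the scene stay as the last step left them, time stands still between calls to the robot, and variables do not carry over. Pictures are saved under pics/ and viewed, about 12 in all and at most 16, crops included, and the job is handed in when it is done.

Besides the shell and the picture viewer there is one more tool, called after "Request:" by a JSON object that holds its "op" and its "data", one argument or row to a line. step_arm: Moves the arm, as the interface text tells. Its arguments: {"type":"object","properties":{"steps":{"type":"array","items":{"type":"array","items":{"type":"number"}}},"gripper":{"type":"number"},"squeeze":{"type":"number"}},"required":["steps"]}

```bash
mkdir -p pics
cat > h.py <<'E'
from bench import r
import numpy as np, cv2
from scipy.spatial.transform import Rotation as R
def save(f,name,crop=None,scale=1):
    im=f["image"][:,:,::-1]
    if crop: im=im[crop[1]:crop[3],crop[0]:crop[2]]
    cv2.imwrite("pics/"+name,cv2.resize(im,None,fx=scale,fy=scale,interpolation=cv2.INTER_CUBIC))
def world(f,px,z):
    K=f["mtx"];T=f["world_to_cam"]
    d=np.linalg.inv(K)@np.array([px[0],px[1],1.]);d=np.array([d[0],-d[1],-d[2]])
    o=-T[:3,:3].T@T[:3,3];d=T[:3,:3].T@d
    return o+d*(z-o[2])/d[2]
def pix(f,p):
    q=f["world_to_cam"]@np.append(p,1);q=f["mtx"]@np.array([q[0],-q[1],-q[2]]);return q[:2]/q[2]
E
python3 - <<'E'
from h import *
s=r.read_state();print({k:np.round(v,3) for k,v in s.items()})
for n in("scene","top"):
    f=r.grab_frame(n);save(f,n+"0.png",scale=1.5);print(n,[k for k in f],f["mtx"],(-f["world_to_cam"][:3,:3].T@f["world_to_cam"][:3,3]).round())
    for q,z in(("jig_home",15),("caul_center",9),("blank_center",18),("strip_center",10),("weight_center",29),("scale",0),("tape",0),("plane",0)):
        for d in r.tip_of(q,f)[:4]:print(q,round(d["score"],2),np.round(d["pixel"],1),world(f,d["pixel"],z).round(1))
E
```

```text
{'time': np.float64(0.0), 'joint_pos': array([-1.183,  0.469, -0.049,  1.534,  0.024,  1.141, -0.082]), 'joint_velocities': array([ 0.001,  0.   ,  0.   ,  0.001, -0.001, -0.   , -0.   ]), 'joint_torque': array([-0.0000e+00, -5.1030e+01, -4.7000e-02, -2.3772e+01,  1.1000e-02,
        7.0000e-03,  0.0000e+00]), 'position': array([273.02 , 616.661, 230.226]), 'ee_rot': array([-0.   ,  0.207,  0.978, -0.001]), 'wrist_force': array([-0.352, -0.004, -0.664]), 'moment': array([-0.029,  0.002,  0.023]), 'width': np.float64(85.796)}
scene ['image', 'mtx', 'world_to_cam', 'shot'] [[365.35229296   0.         262.68624571]
 [  0.         365.35229296 196.80806221]
 [  0.           0.           1.        ]] [918. 464. 799.]
jig_home 0.56 [195.  165.4] [ 604.2 -305.7   15. ]
caul_center 0.59 [300.2 203.4] [449.8   4.7   9. ]
caul_center 0.19 [174.4 251.8] [803.8 -75.    9. ]
blank_center 0.58 [403.6 256.1] [369.  293.1  18. ]
strip_center 0.6 [250.8 241.6] [634.1  21.5  10. ]
weight_center 0.83 [256.2 154.4] [ 437.3 -214.7   29. ]
weight_center 0.73 [257.  129.1] [ 361.8 -310.3   29. ]
weight_cen
[... 296 characters left out ...]
  0.         251.95553225]
 [  0.         368.59041563 193.24795426]
 [  0.           0.           1.        ]] [ 437.  -46. 1068.]
jig_home 0.61 [338.6 180.2] [ 602. -290.   15.]
caul_center 0.67 [235.  236.5] [447.5  12.1   9. ]
caul_center 0.27 [353.1 271.3] [ 342.7 -318.6    9. ]
blank_center 0.61 [136.9 267.8] [366.4 288.6  18. ]
strip_center 0.62 [230.1 172.5] [633.1  23.2  10. ]
weight_center 0.94 [351.2 272.3] [ 341.9 -308.1   29. ]
weight_center 0.76 [390.4 290.5] [ 290.6 -412.5   29. ]
weight_center 0.75 [313.8 275. ] [ 336.8 -204.7   29. ]
weight_center 0.72 [319.5 246.2] [ 415.1 -224.    29. ]
scale 0.7 [147.5 180.5] [617.  267.3   0. ]
tape 0.83 [203.  124.6] [782.6 102.8   0. ]
```

View pics/top0.png

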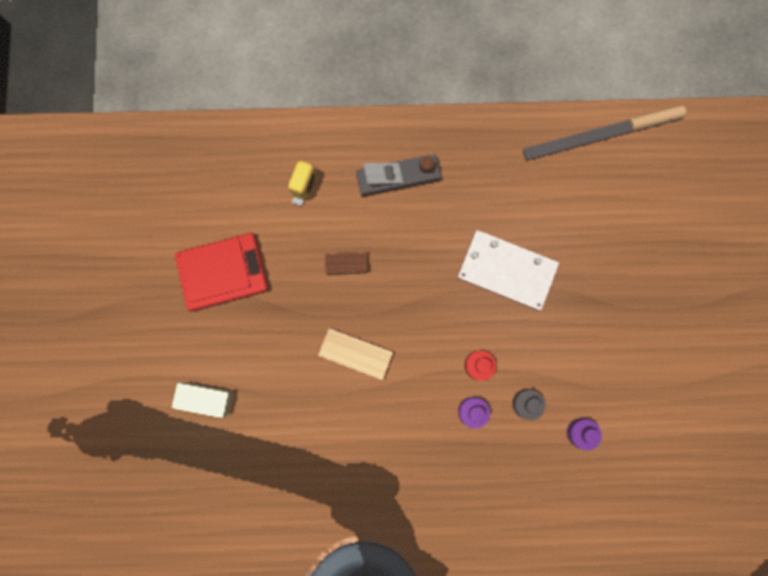

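View pics/scene0.png

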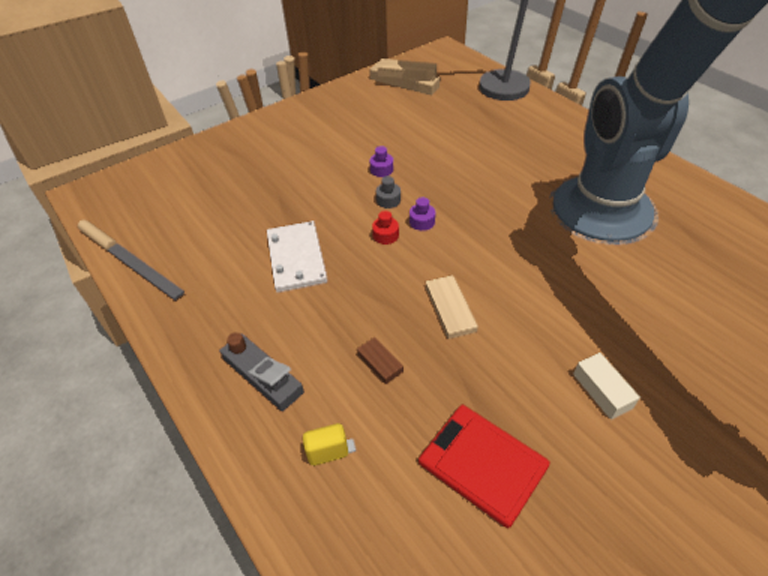

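The weights in the top image (768-wide view) are red at (481,365), purple at (475,412) and (586,434), and dark steel at (529,404). I choose the dark one, near world (342,-308). The boards are ply at (356,354), pale block at (202,400) and dark strip at (347,263). The jig is at (508,270), with pins at (494,244), (538,261) and (475,255), so its yaw is about -21°. Next I fit the poses and check the dark weight in a crop.

```bash
cat >> h.py <<'E'
from scipy.optimize import minimize
DIM={"caul_center":(56,130,18,0),"blank_center":(46,96,36,0),"strip_center":(40,80,20,0),"jig_home":(100,170,15,0)}
def sil(f,p,dim,z0,S=4):
    a,b,h=dim;c,s=np.cos(p[2]),np.sin(p[2])
    P=[pix(f,[p[0]+c*u*a/2-s*v*b/2,p[1]+s*u*a/2+c*v*b/2,z0+w*h]) for u in(-1,1) for v in(-1,1) for w in(0,1)]
    m=np.zeros((384*S,512*S),np.uint8);cv2.fillConvexPoly(m,cv2.convexHull(np.round((np.array(P)+.5)*S).astype(np.int32)),1)
    return m
def fit(fs,masks,dim,z0,p0):
    M=[cv2.resize(m.astype(np.uint8),None,fx=4,fy=4,interpolation=cv2.INTER_NEAREST) for m in masks]
    def cost(p):
        return -np.mean([(lambda a:(a&m).sum()/(a|m).sum())(sil(f,p,dim,z0)) for f,m in zip(fs,M)])
    best=min((minimize(cost,p0+np.array([0,0,k]),method="Nelder-Mead",options=dict(initial_simplex=[np.array(p0)+[0,0,k],np.array(p0)+[8,0,k],np.array(p0)+[0,8,k],np.array(p0)+[0,0,k+.25]],xatol=.05,fatol=1e-4)) for k in(-.2,.2)),key=lambda o:o.fun)
    return best.x.round(3),round(-best.fun,3)
def plan(x,y,z,jaw):
    """jaw: world angle of jaw axis (mod pi). prints turn about tool z, then shift (cm) in tool axes after it"""
    s=r.read_state();q=s["ee_rot"];Rm=R.from_quat([q[1],q[2],q[3],q[0]])
    A=Rm.as_matrix();cur=np.arctan2(A[1,1],A[0,1])
    d=(jaw-cur+np.pi/2)%np.pi-np.pi/2      # about world z
    A2=R.from_rotvec([0,0,d]).as_matrix()@A
    sh=A2.T@(np.array([x,y,z])-s["position"])/10
    print("t",round(float(s["time"]),2),"pos",s["position"].round(1),"tilt",np.round(A[:2,2],4),"q7",round(float(s["joint_pos"][6]),2),"F",s["wrist_force"].round(1),"w",round(float(s["width"]),1),"| turn z",round(-d,3),"shift cm",sh.round(2))
E
python3 - <<'E'
from h import *
fs=[r.grab_frame("top"),r.grab_frame("scene")]
save(fs[1],"w.png",(200,80,320,200),5)
init={"caul_center":(449,8,1.2),"blank_center":(367,290,1.4),"strip_center":(633,22,1.5),"jig_home":(603,-297,-.36)}
for q,p in init.items():
    ms=[]
    for f in fs:
        c=[d for d in r.regions_of(q,f) if abs(np.array(d["bbox"]).reshape(2,2).mean(0)-pix(f,[p[0],p[1],10])).max()<15]
        ms.append(c[0]["mask"] if c else None)
    k=[i for i in(0,1) if ms[i] is not None]
    for kk in [k]+[[i] for i in k]: print(q,kk,*fit([fs[i] for i in kk],[ms[i] for i in kk],DIM[q][:3],0,np.array(p)))
for f in fs:
    for d in r.regions_of("weight_center",f):
        m=d["mask"];print(round(d["score"],2),np.round(d["bbox"],0),f["image"][m].mean(0).round())
A=[];b=r.read_state();print(b["time"])
E
```

```text
caul_center [0, 1] [449.495   5.292   2.752] 0.907
caul_center [0] [449.542   8.351   2.765] 0.951
caul_center [1] [449.411   1.133   2.743] 0.953
blank_center [0, 1] [ 3.70584e+02  2.93506e+02 -1.89000e-01] 0.929
blank_center [0] [371.046 296.905   2.954] 0.936
blank_center [1] [370.016 292.233   2.938] 0.961
strip_center [0, 1] [625.152  21.691   3.181] 0.882
strip_center [0] [6.24089e+02 2.44430e+01 1.50000e-02] 0.915
strip_center [1] [626.857  18.244   3.19 ] 0.947
jig_home [0, 1] [ 6.05010e+02 -2.92027e+02 -4.10000e-01] 0.922
jig_home [0] [ 6.03775e+02 -2.88919e+02 -4.08000e-01] 0.952
jig_home [1] [ 6.05216e+02 -2.97241e+02 -4.17000e-01] 0.945
0.69 [305. 265. 327. 285.] [133.  79. 148.]
0.63 [312. 236. 333. 252.] [201.  71.  64.]
0.61 [379. 278. 402. 301.] [120.  70. 134.]
0.8 [275. 133. 292. 155.] [110.  56. 122.]
0.78 [248. 143. 267. 162.] [164.  39.  34.]
0.72 [250. 118. 263. 142.] [79. 74. 73.]
0.66 [245.  94. 264. 118.] [105.  53. 120.]
1.5
```

View pics/w.png

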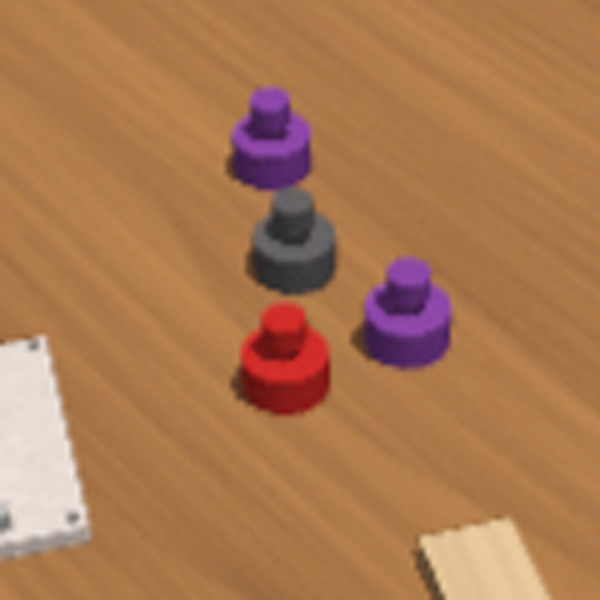

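The dark steel weight stands in the middle, at crop pixel (293,240). The others are purple at (270,135) and (408,310), and red at (285,355). I now go above the plywood board.

```bash
python3 -c "
from h import *
plan(449.5,5,200,-0.395)"
```

```text
t 1.5 pos [273.2 617.3 231.3] tilt [-0.      0.0001] q7 -0.08 F [-0.2  0.3 -0.3] w 85.6 | turn z 1.549 shift cm [-49.73  39.83   3.13]
```

Request:
{"op": "step_arm", "data": {
  "steps": [
    [0, 0, 0.3, 0, 0, 0.125],
    [0, 0, 0.3, 0, 0, 0.125],
    [0, 0, 0.3, 0, 0, 0.125],
    [0, 0, 0.3, 0, 0, 0.125],
    [0, 0, 0.3, 0, 0, 0.125],
    [0, 0, 0.3, 0, 0, 0.125],
    [0, 0, 0.3, 0, 0, 0.125],
    [0, 0, 0.3, 0, 0, 0.125],
    [0, 0, 0.3, 0, 0, 0.125],
    [0, 0, 0.3, 0, 0, 0.125]
  ],
  "gripper": 1
}}

```text
time: 2.33
position: [273.1, 617.3, 201.3]
ee_rot: [-0.0, 0.742, 0.67, 0.0]
wrist_force: [-0.4, 0.6, 0.6]
width: 85.2
```

Request:
{"op": "step_arm", "data": {
  "steps": [
    [0, 0, 0, 0, 0, 0.125],
    [0, 0, 0, 0, 0, 0.125],
    [0, 0, 0, 0, 0, 0.05],
    [-3.1, 2.5, 0, 0, 0, 0],
    [-3.1, 2.5, 0, 0, 0, 0],
    [-3.1, 2.5, 0, 0, 0, 0],
    [-3.1, 2.5, 0, 0, 0, 0],
    [-3.1, 2.5, 0, 0, 0, 0],
    [-3.1, 2.5, 0, 0, 0, 0],
    [-3.1, 2.5, 0, 0, 0, 0]
  ]
}}

```text
time: 3.17
position: [351.2, 347.8, 201.5]
ee_rot: [-0.0, 0.832, 0.554, 0.0]
wrist_force: [0.8, -0.7, 0.3]
width: 85.5
```

Request:
{"op": "step_arm", "data": {
  "steps": [
    [-3.1, 2.5, 0, 0, 0, 0],
    [-3.1, 2.5, 0, 0, 0, 0],
    [-3.1, 2.5, 0, 0, 0, 0],
    [-3.1, 2.5, 0, 0, 0, 0],
    [-3.1, 2.5, 0, 0, 0, 0],
    [-3.1, 2.5, 0, 0, 0, 0],
    [-3.1, 2.5, 0, 0, 0, 0],
    [-3.1, 2.5, 0, 0, 0, 0],
    [-3.1, 2.5, 0, 0, 0, 0],
    [0, 0, 0, 0, 0, 0]
  ]
}}

```text
time: 4.0
position: [452.6, -2.5, 202.3]
ee_rot: [0.002, 0.836, 0.549, 0.001]
wrist_force: [-0.2, 0.4, -0.2]
width: 85.2
```

```bash
cat >> h.py <<'E'
def look(q,p,z0=0,name=None,cam="wrist"):
    f=r.grab_frame(cam)
    if name: save(f,name,scale=1.2)
    c=sorted(r.regions_of(q,f),key=lambda d:np.abs(np.array(d["bbox"]).reshape(2,2).mean(0)-pix(f,[p[0],p[1],z0+10])).max())
    if not c: print("none");return f,None
    m=c[0]["mask"];e=m[0].any()|m[-1].any()|m[:,0].any()|m[:,-1].any()
    o=fit([f],[m],DIM[q][:3],z0,np.array(p));print(q,cam,c[0]["score"],np.round(c[0]["bbox"]),"edge",e,*o);return f,o[0]
E
python3 - <<'E'
from h import *
f,o=look("caul_center",(449.5,5,-.39),0,"wr1.png")
print((-f["world_to_cam"][:3,:3].T@f["world_to_cam"][:3,3]).round())
plan(o[0],o[1],100,o[2])
E
```

```text
caul_center wrist 0.83 [220.  93. 280. 213.] edge False [ 4.51282e+02  7.02400e+00 -3.83000e-01] 0.981
[484.  72. 345.]
t 4.1 pos [451.2   3.9 201.5] tilt [0.0005 0.0003] q7 -0.37 F [-0.  -0.1 -0.3] w 85.4 | turn z -0.017 shift cm [ 0.29 -0.11 10.15]
```

View pics/wr1.png

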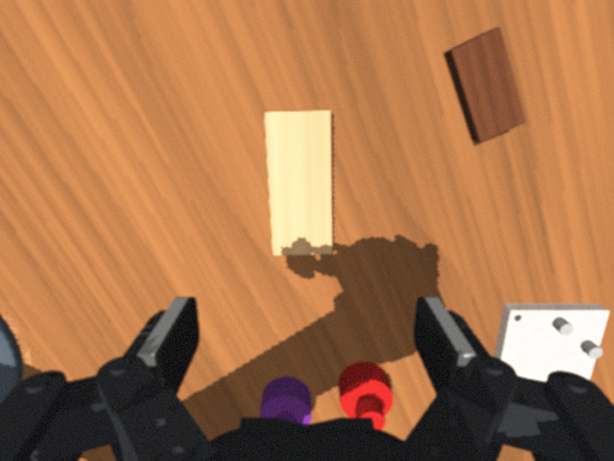

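The wrist view shows the plywood board at (299,183). The fit is good, with IoU 0.98. I descend and grip it.

Request:
{"op": "step_arm", "data": {
  "steps": [
    [0.29, -0.11, 3, 0, 0, -0.017],
    [0, 0, 3.5, 0, 0, 0],
    [0, 0, 3.5, 0, 0, 0],
    [0, 0, 3.5, 0, 0, 0],
    [0, 0, 3, 0, 0, 0],
    [0, 0, 2, 0, 0, 0],
    [0, 0, 1.3, 0, 0, 0],
    [0, 0, 0, 0, 0, 0],
    [0, 0, 0, 0, 0, 0]
  ]
}}

```text
time: 4.85
position: [450.6, 9.8, 2.9]
ee_rot: [-0.001, 0.827, 0.562, -0.0]
wrist_force: [-0.1, 0.4, 0.5]
width: 85.4
```

```bash
python3 -c "
from h import *
plan(451.3,7,-1,-.383)"
```

```text
t 4.85 pos [450.6   9.8   2.9] tilt [-0.0016  0.0006] q7 -0.03 F [-0.1  0.4  0.5] w 85.4 | turn z 0.006 shift cm [-0.23  0.17  0.39]
```

Request:
{"op": "step_arm", "data": {
  "steps": [
    [0, 0, 0.35, 0, 0, 0],
    [0, 0, 0, 0, 0, 0]
  ]
}}

```text
time: 5.02
position: [451.7, 9.2, 0.4]
ee_rot: [0.0, 0.827, 0.562, 0.001]
wrist_force: [0.2, -0.5, 0.2]
width: 85.6
```

```bash
python3 -c "
from h import *
plan(451.3,7,-1,-.383)"
```

```text
t 5.02 pos [4.517e+02 9.200e+00 4.000e-01] tilt [0.0016 0.0007] q7 -0.02 F [ 0.2 -0.5  0.2] w 85.6 | turn z 0.005 shift cm [-0.22  0.05  0.14]
```

Request:
{"op": "step_arm", "data": {
  "steps": [
    [-0.2, 0, 0.1, 0, 0, 0],
    [0, 0, 0, 0, 0, 0],
    [0, 0, 0, 0, 0, 0],
    [0, 0, 0, 0, 0, 0],
    [0, 0, 0, 0, 0, 0],
    [0, 0, 0, 0, 0, 0],
    [0, 0, 0, 0, 0, 0],
    [0, 0, 0, 0, 0, 0]
  ],
  "gripper": -1,
  "squeeze": 40
}}

```text
time: 5.68
position: [450.6, 6.6, -0.5]
ee_rot: [-0.0, 0.828, 0.561, 0.0]
wrist_force: [-1.5, -0.3, 5.2]
width: 55.0
```

Request:
{"op": "step_arm", "data": {
  "steps": [
    [0, 0, -1, 0, 0, 0],
    [0, 0, -3, 0, 0, 0],
    [0, 0, -3, 0, 0, 0],
    [0, 0, -3, 0, 0, 0],
    [0, 0, 0, 0, 0, 0]
  ]
}}

```text
time: 6.1
position: [453.7, 6.4, 103.7]
ee_rot: [0.002, 0.828, 0.561, 0.005]
wrist_force: [1.3, -0.9, -0.6]
width: 54.7
```

Run:
```python
from h import *
plan(605,-292,110,-.41)
```

```text
t 6.1 pos [453.7   6.4 103.7] tilt [0.0097 0.0025] q7 -0.18 F [ 1.3 -0.9 -0.6] w 54.7 | turn z 0.03 shift cm [-21.34  25.77  -0.55]
```

Run:
```python
from h import *
plan(561,-393,170,-.41)
```

```text
t 6.1 pos [453.7   6.4 103.7] tilt [0.0097 0.0025] q7 -0.18 F [ 1.3 -0.9 -0.6] w 54.7 | turn z 0.03 shift cm [-32.32  25.81  -6.62]
```

Request:
{"op": "step_arm", "data": {
  "steps": [
    [0, 0, -2, 0, 0, 0.03],
    [-2, 1.6, -2, 0, 0, 0],
    [-3.2, 2.6, -2, 0, 0, 0],
    [-3.2, 2.6, -0.6, 0, 0, 0],
    [-3.2, 2.6, 0, 0, 0, 0],
    [-3.2, 2.6, 0, 0, 0, 0],
    [-3.2, 2.6, 0, 0, 0, 0],
    [-3.2, 2.6, 0, 0, 0, 0],
    [-3.2, 2.6, 0, 0, 0, 0],
    [-3.2, 2.6, 0, 0, 0, 0]
  ]
}}

```text
time: 6.93
position: [544.9, -333.7, 162.7]
ee_rot: [-0.001, 0.836, 0.549, -0.0]
wrist_force: [1.2, -0.8, -0.1]
width: 54.9
```

Request:
{"op": "step_arm", "data": {
  "steps": [
    [-3, 2.4, 0, 0, 0, 0],
    [-1.6, 0.7, 0, 0, 0, 0],
    [0, 0, 0, 0, 0, 0],
    [0, 0, 0, 0, 0, 0],
    [0, 0, 0, 0, 0, 0]
  ]
}}

```text
time: 7.35
position: [555.1, -385.3, 162.4]
ee_rot: [-0.001, 0.836, 0.549, 0.0]
wrist_force: [-0.5, 0.3, -1.1]
width: 55.1
```

Run:
```python
from h import *
f,o=look("jig_home",(605,-292,-.41),0,"jig1.png")
for d in r.tip_of("jig_home",f):print(d["score"],d["pixel"],world(f,d["pixel"],15))
if o is not None:
    c,s=np.cos(o[2]),np.sin(o[2])
    for u,v in((35,45),(35,-45),(0,72)):
        for h in(15,29):print(pix(f,[o[0]+c*u-s*v,o[1]+s*u+c*v,h]).round(1)*1.2)
plan(605,-292,110,-.41)
```

```text
jig_home wrist 0.9 [208.   0. 327. 120.] edge True [ 6.17073e+02 -2.65572e+02 -4.08000e-01] 0.992
0.81 [267.4, 53.3] [ 606.28306543 -292.09904075   15.        ]
[375.12 -58.68]
[378.96 -67.8 ]
[367.92  88.44]
[371.04  87.72]
[ 321.84 -109.56]
[ 322.8  -122.16]
t 7.5 pos [ 555.7 -384.7  162.9] tilt [0.0001 0.0014] q7 0.48 F [-0.2 -0.3  0.1] w 55.0 | turn z 0.003 shift cm [10.46  0.83  5.3 ]
```

View pics/jig1.png

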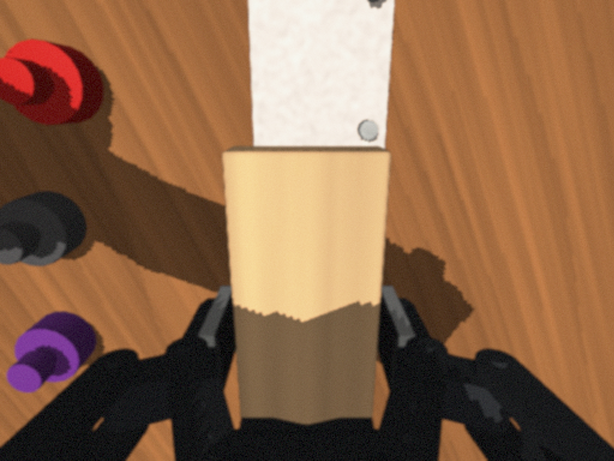

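Request:
{"op": "step_arm", "data": {
  "steps": [
    [0, 0, -3, 0, 0, 0],
    [0.5, 0.1, -3.5, 0, 0, 0],
    [0.5, 0.1, -3.5, 0, 0, 0],
    [1, 0.1, -3.5, 0, 0, 0],
    [1, 0.1, 0, 0, 0, 0],
    [0, 0, 0, 0, 0, 0],
    [0, 0, 0, 0, 0, 0],
    [0, 0, 0, 0, 0, 0]
  ]
}}

```text
time: 8.17
position: [570.0, -359.9, 296.3]
ee_rot: [-0.001, 0.836, 0.549, -0.001]
wrist_force: [-0.6, -0.8, -1.2]
width: 54.9
```

Run:
```python
from h import *
f,o=look("jig_home",(605,-292,-.41),0,"jig2.png")
for d in r.tip_of("jig_home",f):print(d["score"],d["pixel"],world(f,d["pixel"],15))
o=o if abs(o[0]-605)<9 else (605,-292,-.41)
c,s=np.cos(o[2]),np.sin(o[2])
for u,v in((35,45),(35,-45),(0,72),(50,85),(-50,85)):
    print((pix(f,[o[0]+c*u-s*v,o[1]+s*u+c*v,29 if u in(0,35) else 15])*1.2).round(1))
plan(605,-292,110,-.41)
```

```text
jig_home wrist 0.87 [223.  14. 302. 122.] edge False [ 6.06634e+02 -2.90065e+02 -4.14000e-01] 0.781
0.92 [263.1, 89.3] [ 607.84501259 -295.33548218   15.        ]
0.23 [95.9, 182.2] [ 340.6621702  -317.09349622   15.        ]
[348.5  55.9]
[345.  147.2]
[313.8  25.5]
[363.7  14. ]
[263.8  13.4]
t 8.32 pos [ 569.9 -360.8  296.5] tilt [-0.0024  0.001 ] q7 0.37 F [-1.2  0.1 -0.9] w 55.0 | turn z 0.0 shift cm [ 7.71  0.52 18.65]
```

View pics/jig2.png

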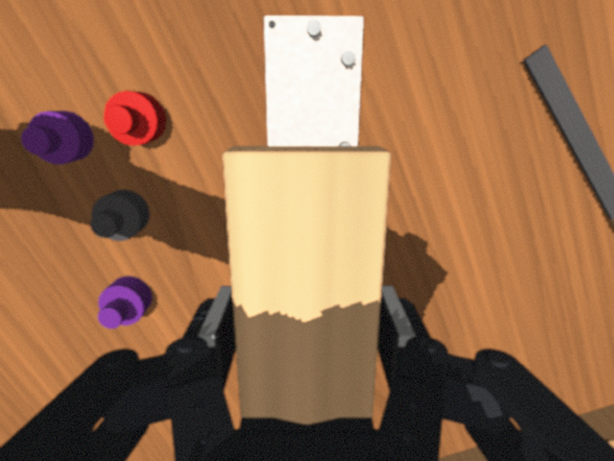

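Run:
```python
from h import *
f=r.grab_frame("wrist")
im=f["image"].astype(int);hsv=cv2.cvtColor(f["image"],cv2.COLOR_RGB2HSV)
m=((hsv[...,1]<60)&(hsv[...,2]>120)).astype(np.uint8);m[118:]=0;m[:,:210]=0;m[:,312:]=0
m=cv2.morphologyEx(m,cv2.MORPH_CLOSE,np.ones((9,9)))
M=cv2.resize(m,None,fx=4,fy=4,interpolation=cv2.INTER_NEAREST)
def cost(p):
    a=sil(f,p,(100,170,15),0);a[472:]=0;return -(a&M).sum()/(a|M).sum()
for dp in((0,0,0),(3,3,.02)):
    o=minimize(cost,np.array([606,-291,-.41])+dp,method="Nelder-Mead",options=dict(initial_simplex=np.array([606,-291,-.41])+dp+np.array([[0,0,0],[4,0,0],[0,4,0],[0,0,.04]]),xatol=.02,fatol=1e-5));print(o.x.round(3),o.fun)
o=o.x;c,s=np.cos(o[2]),np.sin(o[2])
g=f["image"][:,:,::-1][0:130,210:315];g=cv2.resize(g,None,fx=5,fy=5,interpolation=cv2.INTER_CUBIC)
for u,v in((35,45),(35,-45),(0,72)):
    p=((pix(f,[o[0]+c*u-s*v,o[1]+s*u+c*v,29])-[210,0]+.5)*5);cv2.circle(g,tuple(int(t) for t in p),18,(0,0,255),1)
for u,v in((50,85),(-50,85)):
    p=((pix(f,[o[0]+c*u-s*v,o[1]+s*u+c*v,15])-[210,0]+.5)*5);cv2.circle(g,tuple(int(t) for t in p),3,(0,0,255),-1)
cv2.imwrite("pics/jig3.png",g)
```

```text
[ 805.819 -267.626   -1.881] 0.0
[ 802.926 -273.63    -1.557] 0.0<stdin>:8: RuntimeWarning: overflow encountered in scalar negative
```

View pics/jig3.png

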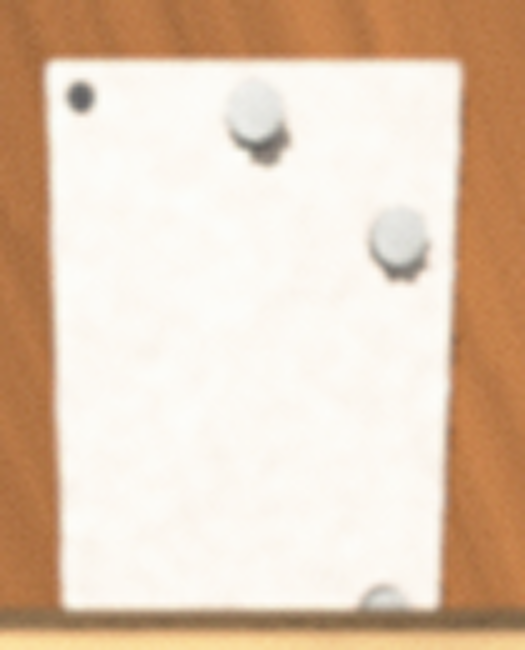

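Run:
```python
from h import *
from scipy.optimize import least_squares
f=r.grab_frame("wrist")
obs=[(-50,85,15,46,60),(50,85,15,461,61),(0,72,29,256,107),(35,45,29,399,235),(35,-45,29,384,613)]
def res(p):
    c,s=np.cos(p[2]),np.sin(p[2])
    return np.concatenate([pix(f,[p[0]+c*u-s*v,p[1]+s*u+c*v,z])-(np.array([a,b])/5+[209.5,-.5]) for u,v,z,a,b in obs])
o=least_squares(res,[606,-291,-.41]);print(o.x.round(3),o.fun.round(1))
x,y,t=o.x;c,s=np.cos(t),np.sin(t);u,v=-3,-4
plan(x+c*u-s*v,y+s*u+c*v,60,t)
```

```text
[ 6.05842e+02 -2.90865e+02 -4.15000e-01] [ 0.1 -0.4  0.2 -0.2 -0.4  0.3 -0.  -0.1  0.2  0.4]
t 8.42 pos [ 570.2 -361.   297. ] tilt [-0.0015  0.0006] q7 0.37 F [-0.4 -0.4 -0.2] w 54.6 | turn z 0.005 shift cm [ 7.45  0.17 23.7 ]
```

Request:
{"op": "step_arm", "data": {
  "steps": [
    [2.5, 0.17, 3, 0, 0, 0.005],
    [2.5, 0, 3.5, 0, 0, 0],
    [2.45, 0, 3.5, 0, 0, 0],
    [0, 0, 3.5, 0, 0, 0],
    [0, 0, 3.5, 0, 0, 0],
    [0, 0, 3.5, 0, 0, 0],
    [0, 0, 2.5, 0, 0, 0],
    [0, 0, 0, 0, 0, 0],
    [0, 0, 0, 0, 0, 0],
    [0, 0, 0, 0, 0, 0]
  ]
}}

```text
time: 9.25
position: [602.6, -295.7, 71.6]
ee_rot: [0.001, 0.837, 0.546, 0.001]
wrist_force: [-0.3, -0.7, 0.1]
width: 54.6
```

```bash
cat >> h.py <<'E'
JX,JY,JT=605.84,-290.87,-.415
def jplan(u,v,z):
    c,s=np.cos(JT),np.sin(JT)
    p=r.read_state()["position"]-[JX,JY,0];print("jig xy of TCP",(c*p[0]+s*p[1]).round(1),(-s*p[0]+c*p[1]).round(1))
    plan(JX+c*u-s*v,JY+s*u+c*v,z,JT)
E
python3 -c "
from h import *
jplan(-3,-4,18)"
```

```text
jig xy of TCP -1.0 -5.7
t 9.25 pos [ 602.6 -295.7   71.6] tilt [ 0.0023 -0.0016] q7 0.38 F [-0.3 -0.7  0.1] w 54.6 | turn z 0.001 shift cm [ 0.17 -0.21  5.36]
```

Request:
{"op": "step_arm", "data": {
  "steps": [
    [0.1, -0.2, 1.5, 0, 0, 0],
    [0, 0, 1.5, 0, 0, 0],
    [0, 0, 1.2, 0, 0, 0],
    [0, 0, 0.8, 0, 0, 0],
    [0, 0, 0.2, 0, 0, 0],
    [0, 0, 0, 0, 0, 0],
    [0, 0, 0, 0, 0, 0]
  ]
}}

```text
time: 9.83
position: [600.5, -293.0, 18.2]
ee_rot: [0.0, 0.837, 0.547, 0.0]
wrist_force: [1.0, 0.1, -1.6]
width: 55.4
```

```bash
python3 -c "
from h import *
jplan(-3,-4,14.5)"
```

```text
jig xy of TCP -4.0 -4.1
t 9.83 pos [ 600.5 -293.    18.2] tilt [ 0.0005 -0.0004] q7 0.41 F [ 1.   0.1 -1.6] w 55.4 | turn z 0.001 shift cm [0.01 0.1  0.37]
```

Request:
{"op": "step_arm", "data": {
  "steps": [
    [0, 0, 0.2, 0, 0, 0],
    [0, 0, 0.1, 0, 0, 0],
    [0, 0, 0.1, 0, 0, 0],
    [0, 0, 0, 0, 0, 0],
    [0, 0, 0, 0, 0, 0]
  ]
}}

```text
time: 10.25
position: [600.5, -292.9, 14.6]
ee_rot: [0.0, 0.837, 0.547, 0.0]
wrist_force: [-1.5, 1.1, 4.6]
width: 55.1
```

```bash
python3 -c "
from h import *
jplan(0,0,14.5)"
```

```text
jig xy of TCP -4.1 -4.0
t 10.25 pos [ 600.5 -292.9   14.6] tilt [ 0.0008 -0.    ] q7 0.41 F [-1.5  1.1  4.6] w 55.1 | turn z 0.001 shift cm [0.4  0.41 0.01]
```

Request:
{"op": "step_arm", "data": {
  "steps": [
    [0, 0.1, 0, 0, 0, 0],
    [0, 0.1, 0, 0, 0, 0],
    [0, 0.1, 0, 0, 0, 0],
    [0, 0.1, 0, 0, 0, 0],
    [0, 0, 0, 0, 0, 0],
    [0, 0, 0, 0, 0, 0]
  ]
}}

```text
time: 10.75
position: [603.5, -294.4, 14.7]
ee_rot: [-0.0, 0.837, 0.547, 0.0]
wrist_force: [-2.5, 1.9, 5.4]
width: 55.1
```

```bash
cat >> h.py <<'E'
def jf():
    c,s=np.cos(JT),np.sin(JT);F=r.read_state()["wrist_force"];print("F jig x,y,z",(c*F[0]+s*F[1]).round(1),(-s*F[0]+c*F[1]).round(1),F[2].round(1))
E
python3 -c "
from h import *
jplan(0,0,14.5);jf()"
```

```text
jig xy of TCP -0.7 -4.2
t 10.75 pos [ 603.5 -294.4   14.7] tilt [-0.0003  0.0005] q7 0.41 F [-2.5  1.9  5.4] w 55.1 | turn z 0.001 shift cm [0.42 0.07 0.02]
F jig x,y,z -3.1 0.8 5.4
```

Request:
{"op": "step_arm", "data": {
  "steps": [
    [0, 0.1, 0, 0, 0, 0],
    [0, 0.05, 0, 0, 0, 0],
    [0, 0, 0, 0, 0, 0],
    [0, 0, 0, 0, 0, 0]
  ]
}}

```text
time: 11.08
position: [604.6, -295.0, 14.6]
ee_rot: [-0.001, 0.837, 0.547, -0.0]
wrist_force: [-3.6, 2.0, 6.0]
width: 55.5
```

```bash
python3 -c "
from h import *
jplan(0,0,14.5);jf()"
```

```text
jig xy of TCP 0.5 -4.2
t 11.08 pos [ 604.6 -295.    14.6] tilt [-0.0009  0.0009] q7 0.41 F [-3.6  2.   6. ] w 55.5 | turn z 0.001 shift cm [ 0.42 -0.05  0.01]
F jig x,y,z -4.1 0.4 6.0
```

Request:
{"op": "step_arm", "data": {
  "steps": [
    [0, 0.1, 0, 0, 0, 0],
    [0, 0.05, 0, 0, 0, 0],
    [0, 0, 0, 0, 0, 0],
    [0, 0, 0, 0, 0, 0]
  ]
}}

```text
time: 11.42
position: [604.7, -295.0, 14.7]
ee_rot: [-0.002, 0.837, 0.547, -0.001]
wrist_force: [-6.8, 3.3, 9.2]
width: 55.2
```

```bash
python3 -c "
from h import *
jplan(0,0,14.5);jf()"
```

```text
jig xy of TCP 0.6 -4.2
t 11.42 pos [ 604.7 -295.    14.7] tilt [-0.0035  0.0027] q7 0.41 F [-6.8  3.3  9.2] w 55.2 | turn z 0.001 shift cm [ 0.42 -0.06  0.02]
F jig x,y,z -7.6 0.3 9.2
```

Request:
{"op": "step_arm", "data": {
  "steps": [
    [0.1, 0, 0, 0, 0, 0],
    [0.1, 0, 0, 0, 0, 0],
    [0.1, 0, 0, 0, 0, 0],
    [0.1, 0, 0, 0, 0, 0],
    [0, 0, 0, 0, 0, 0],
    [0, 0, 0, 0, 0, 0]
  ]
}}

```text
time: 11.92
position: [604.7, -294.9, 14.7]
ee_rot: [-0.0, 0.838, 0.546, -0.003]
wrist_force: [-8.7, -2.8, 7.9]
width: 54.8
```

```bash
python3 -c "
from h import *
jplan(0,0,14.5);jf()"
```

```text
jig xy of TCP 0.6 -4.2
t 11.92 pos [ 604.7 -294.9   14.7] tilt [-0.0047 -0.0024] q7 0.4 F [-8.7 -2.8  7.9] w 54.8 | turn z -0.001 shift cm [ 0.42 -0.06  0.02]
F jig x,y,z -6.8 -6.1 7.9
```

Request:
{"op": "step_arm", "data": {
  "steps": [
    [0.1, 0, -0.05, 0, 0, 0],
    [0.1, 0, 0, 0, 0, 0],
    [0.1, 0, 0, 0, 0, 0],
    [0, 0, 0, 0, 0, 0],
    [0, 0, 0, 0, 0, 0]
  ]
}}

```text
time: 12.33
position: [605.9, -292.1, 14.7]
ee_rot: [-0.0, 0.838, 0.546, -0.003]
wrist_force: [-8.0, -2.8, 4.4]
width: 55.3
```

Run:
```python
from h import *
jplan(0,0,14.5);jf()
f,o=look("caul_center",(JX,JY,JT),15)
save(f,"c1.png",(140,0,400,384),2)
c,s=np.cos(JT),np.sin(JT);p=o[:2]-[JX,JY];print("caul in jig",c*p[0]+s*p[1],-s*p[0]+c*p[1],o[2]-JT)
```

```text
jig xy of TCP 0.5 -1.1
t 12.33 pos [ 605.9 -292.1   14.7] tilt [-0.0049 -0.0024] q7 0.4 F [-8.  -2.8  4.4] w 55.3 | turn z -0.001 shift cm [ 0.11 -0.05  0.02]
F jig x,y,z -6.2 -5.8 4.4
noneTraceback (most recent call last):
  File "<stdin>", line 5, in <module>
TypeError: 'NoneType' object is not subscriptable
```

View pics/c1.png

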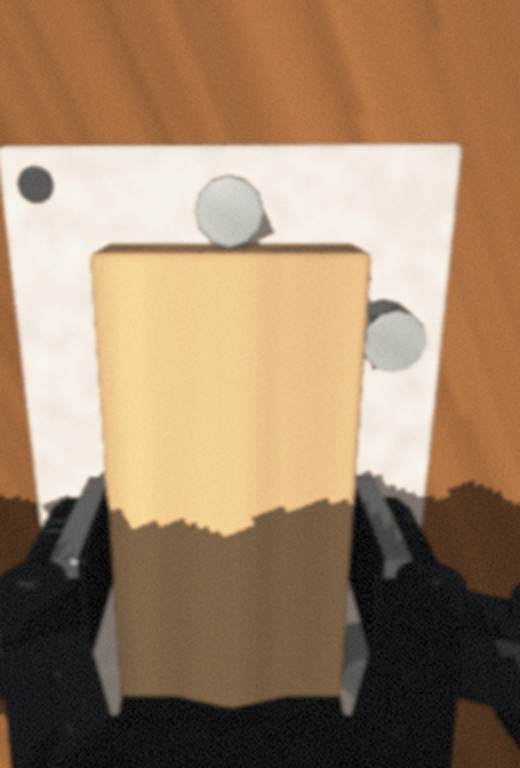

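The picture shows the board against the side pin at (393,340) and very close to the end pin at (230,210). I push on until it is firmly seated.

Request:
{"op": "step_arm", "data": {
  "steps": [
    [0.1, 0, 0, 0, 0, 0],
    [0.1, 0, 0, 0, 0, 0],
    [0.1, 0, 0, 0, 0, 0],
    [0, 0, 0, 0, 0, 0],
    [0, 0, 0, 0, 0, 0]
  ]
}}

```text
time: 12.85
position: [606.1, -291.5, 14.7]
ee_rot: [0.001, 0.838, 0.545, -0.004]
wrist_force: [-8.7, -6.8, 3.4]
width: 54.8
```

Run:
```python
from h import *
jplan(0,0,14.5);jf()
```

```text
jig xy of TCP 0.5 -0.4
t 12.85 pos [ 606.1 -291.5   14.7] tilt [-0.0057 -0.0052] q7 0.39 F [-8.7 -6.8  3.4] w 54.8 | turn z -0.002 shift cm [ 0.04 -0.05  0.02]
F jig x,y,z -5.2 -9.7 3.4
```

Request:
{"op": "step_arm", "data": {
  "steps": [
    [-0.25, -0.15, 0, 0, 0, 0],
    [0, 0, 0, 0, 0, 0],
    [0, 0, 0, 0, 0, 0]
  ]
}}

```text
time: 13.1
position: [606.1, -291.5, 14.6]
ee_rot: [0.001, 0.838, 0.546, -0.002]
wrist_force: [-5.6, -6.1, 2.4]
width: 55.0
```

Request:
{"op": "step_arm", "data": {
  "steps": [
    [0, 0, 0, 0, 0, 0],
    [0, 0, 0, 0, 0, 0],
    [0, 0, 0, 0, 0, 0],
    [0, 0, 0, 0, 0, 0],
    [0, 0, 0, 0, 0, 0],
    [0, 0, 0, 0, 0, 0]
  ],
  "gripper": 0.85
}}

```text
time: 13.6
position: [608.7, -287.6, 14.4]
ee_rot: [-0.0, 0.837, 0.547, 0.0]
wrist_force: [-0.1, 0.2, -0.2]
width: 78.9
```

Run:
```python
from h import *
jplan(0,0,14.5);jf()
```

```text
jig xy of TCP 1.2 4.2
t 13.6 pos [ 608.7 -287.6   14.4] tilt [0.0003 0.0004] q7 0.4 F [-0.1  0.2 -0.2] w 78.9 | turn z 0.002 shift cm [-0.42 -0.12 -0.01]
F jig x,y,z -0.1 0.1 -0.2
```

Request:
{"op": "step_arm", "data": {
  "steps": [
    [0, 0, -2, 0, 0, 0],
    [0, 0, -3.5, 0, 0, 0],
    [-0.5, 0, -3.5, 0, 0, 0],
    [-1.5, 0, -3.5, 0, 0, 0],
    [-1.5, 0, -3, 0, 0, 0],
    [-1.5, 0, -2, 0, 0, 0],
    [-0.5, 0, 0, 0, 0, 0],
    [0, 0, 0, 0, 0, 0],
    [0, 0, 0, 0, 0, 0]
  ],
  "gripper": 1
}}

```text
time: 14.35
position: [585.9, -337.5, 188.4]
ee_rot: [-0.001, 0.837, 0.547, 0.0]
wrist_force: [-0.2, 0.1, -0.4]
width: 85.7
```

Run:
```python
from h import *
f,o=look("caul_center",(JX,JY,JT),15)
f2,o2=look("jig_home",(JX,JY,JT),0)
save(f,"c2.png",(150,0,390,260),2.3)
c,s=np.cos(JT),np.sin(JT);p=o[:2]-[JX,JY];print("caul in jig",c*p[0]+s*p[1],-s*p[0]+c*p[1],o[2]-JT)
plan(371,294,200,2.94)
```

```text
caul_center wrist 0.72 [222.  45. 289. 187.] edge False [ 6.05938e+02 -2.91473e+02 -4.15000e-01] 0.984
jig_home wrist 0.67 [202.  25. 313. 198.] edge False [ 6.06407e+02 -2.91117e+02 -4.12000e-01] 0.517
caul in jig 0.3328049274309703 -0.5123025280804971 0.0
t 14.55 pos [ 586.3 -336.8  187.7] tilt [-0.0022  0.0018] q7 0.37 F [-0.2 -0.4  0.6] w 85.8 | turn z -0.211 shift cm [ 57.49 -33.73  -1.09]
```

View pics/c2.png

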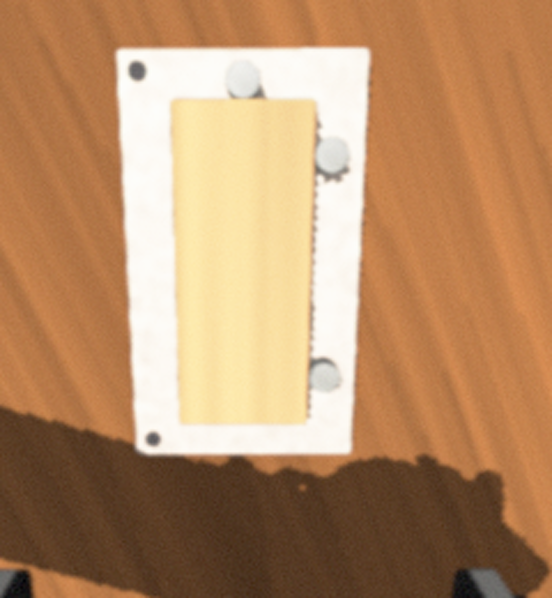

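The board is home: it touches the end pin (243,80) and the side pins (331,155) and (323,375), and the fit puts it 0.3/-0.5 mm off. Next is the willow block.

Request:
{"op": "step_arm", "data": {
  "steps": [
    [1, -0.6, -0.3, 0, 0, -0.11],
    [2, -1.2, -0.3, 0, 0, -0.1],
    [3.4, -2, -0.3, 0, 0, 0],
    [3.4, -2, 0, 0, 0, 0],
    [3.4, -2, 0, 0, 0, 0],
    [3.4, -2, 0, 0, 0, 0],
    [3.4, -2, 0, 0, 0, 0],
    [3.4, -2, 0, 0, 0, 0],
    [3.4, -2, 0, 0, 0, 0],
    [3.4, -2, 0, 0, 0, 0]
  ]
}}

```text
time: 15.38
position: [476.4, -3.1, 197.9]
ee_rot: [-0.0, 0.775, 0.632, -0.0]
wrist_force: [0.4, 1.5, -0.6]
width: 85.2
```

Request:
{"op": "step_arm", "data": {
  "steps": [
    [3.4, -2, 0, 0, 0, 0],
    [3.4, -2, 0, 0, 0, 0],
    [3.4, -2, 0, 0, 0, 0],
    [3.4, -2, 0, 0, 0, 0],
    [3.4, -2, 0, 0, 0, 0],
    [3.4, -2, 0, 0, 0, 0],
    [3.4, -2, 0, 0, 0, 0],
    [2, -1, 0, 0, 0, 0],
    [0, 0, 0, 0, 0, 0],
    [0, 0, 0, 0, 0, 0]
  ]
}}

```text
time: 16.22
position: [382.0, 279.0, 197.8]
ee_rot: [0.0, 0.774, 0.633, -0.001]
wrist_force: [0.2, -0.7, -0.8]
width: 85.4
```

Run:
```python
from h import *
f,o=look("blank_center",(371,294,-.19),0,"b1.png")
if o is not None: plan(o[0],o[1],5,o[2])
```

```text
blank_center wrist 0.6 [218. 103. 270. 201.] edge False [ 3.71864e+02  2.94846e+02 -2.08000e-01] 0.957
t 16.32 pos [383.1 276.7 198. ] tilt [-0.0006 -0.0012] q7 -0.82 F [ 0.2 -0.3  0.2] w 85.2 | turn z 0.003 shift cm [ 1.57 -1.46 19.3 ]
```

Request:
{"op": "step_arm", "data": {
  "steps": [
    [0.8, -0.75, 3, 0, 0, 0],
    [0.8, -0.7, 3.5, 0, 0, 0],
    [0, 0, 3.5, 0, 0, 0],
    [0, 0, 3.5, 0, 0, 0],
    [0, 0, 3, 0, 0, 0],
    [0, 0, 1.8, 0, 0, 0],
    [0, 0, 0.8, 0, 0, 0],
    [0, 0, 0, 0, 0, 0],
    [0, 0, 0, 0, 0, 0]
  ]
}}

```text
time: 17.07
position: [373.0, 295.7, 7.9]
ee_rot: [0.0, 0.776, 0.631, 0.0]
wrist_force: [1.4, 0.1, 0.4]
width: 85.5
```

Run:
```python
from h import *
plan(371.8,294.8,5,-.208)
```

```text
t 17.07 pos [373.  295.7   7.9] tilt [0.0007 0.0001] q7 -0.69 F [1.4 0.1 0.4] w 85.5 | turn z 0.002 shift cm [-0.11 -0.1   0.29]
```

Request:
{"op": "step_arm", "data": {
  "steps": [
    [-0.1, -0.1, 0.2, 0, 0, 0],
    [0, 0, 0, 0, 0, 0],
    [0, 0, 0, 0, 0, 0],
    [0, 0, 0, 0, 0, 0],
    [0, 0, 0, 0, 0, 0],
    [0, 0, 0, 0, 0, 0],
    [0, 0, 0, 0, 0, 0],
    [0, 0, 0, 0, 0, 0],
    [0, 0, 0, 0, 0, 0]
  ],
  "gripper": -1,
  "squeeze": 40
}}

```text
time: 17.82
position: [371.4, 296.0, 6.5]
ee_rot: [-0.0, 0.775, 0.631, 0.001]
wrist_force: [-0.4, -0.4, 5.8]
width: 45.6
```

Run:
```python
from h import *
plan(605.9,-291.5,200,-.415)
f,o=look("blank_center",(371.8,294.8,-.208),0)
```

```text
t 17.82 pos [371.4 296.    6.5] tilt [0.001  0.0015] q7 -0.69 F [-0.4 -0.4  5.8] w 45.6 | turn z 0.211 shift cm [-44.27  45.16 -19.39]
blank_center wrist 0.63 [192. 158. 320. 351.] edge False [ 3.70936e+02  2.94057e+02 -2.05000e-01] 0.878
```

Request:
{"op": "step_arm", "data": {
  "steps": [
    [0, 0, -1, 0, 0, 0],
    [0, 0, -3, 0, 0, 0],
    [0, 0, -3.5, 0, 0, 0.07],
    [0, 0, -3.5, 0, 0, 0.07],
    [0, 0, -3, 0, 0, 0.07],
    [-1.4, 1.4, -0.5, 0, 0, 0],
    [-2.75, 2.8, -0.5, 0, 0, 0],
    [-2.75, 2.8, -0.5, 0, 0, 0],
    [-2.75, 2.8, 0, 0, 0, 0],
    [-2.75, 2.8, 0, 0, 0, 0]
  ]
}}

```text
time: 18.75
position: [436.7, 129.9, 161.7]
ee_rot: [-0.0, 0.837, 0.547, 0.001]
wrist_force: [0.7, -0.6, -1.5]
width: 45.7
```

Request:
{"op": "step_arm", "data": {
  "steps": [
    [-2.75, 2.8, 0, 0, 0, 0],
    [-2.75, 2.8, 0, 0, 0, 0],
    [-2.75, 2.8, 0, 0, 0, 0],
    [-2.75, 2.8, 0, 0, 0, 0],
    [-2.75, 2.8, 0, 0, 0, 0],
    [-2.75, 2.8, 0, 0, 0, 0],
    [-2.75, 2.8, 0, 0, 0, 0],
    [-2.75, 2.8, 0, 0, 0, 0],
    [-2.75, 2.8, 0, 0, 0, 0],
    [-2.75, 2.8, 0, 0, 0, 0]
  ]
}}

```text
time: 19.58
position: [582.3, -234.6, 161.2]
ee_rot: [-0.0, 0.837, 0.547, 0.0]
wrist_force: [0.6, -0.2, -0.6]
width: 45.1
```

Request:
{"op": "step_arm", "data": {
  "steps": [
    [-1.4, 1.4, 0, 0, 0, 0],
    [0, 0, 0, 0, 0, 0],
    [0, 0, 0, 0, 0, 0],
    [0, 0, 0, 0, 0, 0]
  ]
}}

```text
time: 19.92
position: [588.9, -250.2, 160.5]
ee_rot: [-0.001, 0.837, 0.547, 0.0]
wrist_force: [-0.3, 0.7, -1.8]
width: 45.2
```

Run:
```python
from h import *
plan(605.9,-291.5,50,-.415)
```

```text
t 19.92 pos [ 588.9 -250.2  160.5] tilt [-0.0006  0.0016] q7 0.24 F [-0.3  0.7 -1.8] w 45.2 | turn z 0.002 shift cm [-3.11  3.23 11.04]
```

Request:
{"op": "step_arm", "data": {
  "steps": [
    [-1, 1.1, 1, 0, 0, 0],
    [-1, 1.1, 2, 0, 0, 0],
    [-1, 1.0, 3, 0, 0, 0],
    [0, 0, 2.5, 0, 0, 0],
    [0, 0, 1.5, 0, 0, 0],
    [0, 0, 0.5, 0, 0, 0],
    [0, 0, 0, 0, 0, 0],
    [0, 0, 0, 0, 0, 0]
  ]
}}

```text
time: 20.58
position: [607.3, -291.1, 56.5]
ee_rot: [0.0, 0.837, 0.547, 0.001]
wrist_force: [0.4, -0.1, -0.8]
width: 45.4
```

Run:
```python
from h import *
plan(605.9,-291.5,39.5,-.415)
```

```text
t 20.58 pos [ 607.3 -291.1   56.5] tilt [0.0014 0.    ] q7 0.35 F [ 0.4 -0.1 -0.8] w 45.4 | turn z 0.002 shift cm [-0.1  -0.11  1.7 ]
```

Request:
{"op": "step_arm", "data": {
  "steps": [
    [0, -0.1, 0.6, 0, 0, 0],
    [0, 0, 0.5, 0, 0, 0],
    [0, 0, 0.3, 0, 0, 0],
    [0, 0, 0.1, 0, 0, 0],
    [0, 0, 0.1, 0, 0, 0],
    [0, 0, 0, 0, 0, 0],
    [0, 0, 0, 0, 0, 0]
  ]
}}

```text
time: 21.17
position: [605.7, -291.6, 39.7]
ee_rot: [0.0, 0.837, 0.547, 0.0]
wrist_force: [-0.9, 0.8, -0.3]
width: 45.4
```

Run:
```python
from h import *
plan(605.9,-291.5,39.5,-.415);jf()
```

```text
t 21.17 pos [ 605.7 -291.6   39.7] tilt [0.0004 0.    ] q7 0.36 F [-0.9  0.8 -0.3] w 45.4 | turn z 0.001 shift cm [0.02 0.01 0.02]
F jig x,y,z -1.1 0.3 -0.3
```

Request:
{"op": "step_arm", "data": {
  "steps": [
    [0, 0, 0.1, 0, 0, 0],
    [0, 0, 0, 0, 0, 0],
    [0, 0, 0, 0, 0, 0]
  ]
}}

```text
time: 21.42
position: [605.8, -291.6, 39.6]
ee_rot: [-0.0, 0.837, 0.547, 0.0]
wrist_force: [-2.4, 1.4, 6.1]
width: 45.6
```

Run:
```python
from h import *
plan(605.9,-291.5,39.5,-.415);jf()
```

```text
t 21.42 pos [ 605.8 -291.6   39.6] tilt [0.0006 0.0005] q7 0.36 F [-2.4  1.4  6.1] w 45.6 | turn z 0.001 shift cm [0.02 0.01 0.01]
F jig x,y,z -2.8 0.3 6.1
```

Contact is made, so I release, rise and check.

Request:
{"op": "step_arm", "data": {
  "steps": [
    [0, 0, 0, 0, 0, 0],
    [0, 0, 0, 0, 0, 0],
    [0, 0, 0, 0, 0, 0],
    [0, 0, 0, 0, 0, 0],
    [0, 0, 0, 0, 0, 0],
    [0, 0, 0, 0, 0, 0]
  ],
  "gripper": 0.85
}}

```text
time: 21.92
position: [605.6, -291.5, 38.2]
ee_rot: [-0.0, 0.837, 0.547, -0.0]
wrist_force: [0.5, 0.2, 0.1]
width: 79.0
```

Request:
{"op": "step_arm", "data": {
  "steps": [
    [0, 0, -2, 0, 0, 0],
    [0, 0, -3.5, 0, 0, 0],
    [-0.5, 0, -3.5, 0, 0, 0],
    [-1.5, 0, -3.5, 0, 0, 0],
    [-1.5, 0, -3, 0, 0, 0],
    [-1.5, 0, -2, 0, 0, 0],
    [-0.5, 0, 0, 0, 0, 0],
    [0, 0, 0, 0, 0, 0],
    [0, 0, 0, 0, 0, 0]
  ],
  "gripper": 1
}}

```text
time: 22.67
position: [583.1, -341.1, 212.3]
ee_rot: [-0.001, 0.837, 0.547, -0.0]
wrist_force: [0.2, 1.2, -0.2]
width: 85.2
```

Run:
```python
from h import *
f,o=look("blank_center",(JX,JY,JT),33)
save(f,"b2.png",(150,0,390,260),2.3)
plan(625.5,21.5,200,.045)
```

```text
blank_center wrist 0.67 [228.  57. 288. 170.] edge False [ 6.05327e+02 -2.92608e+02 -4.23000e-01] 0.975
t 22.77 pos [ 583.5 -339.9  211.4] tilt [-0.0025  0.0024] q7 0.35 F [-0.4 -0.6 -1. ] w 85.6 | turn z -0.457 shift cm [35.92  5.82  1.16]
```

View pics/b2.png

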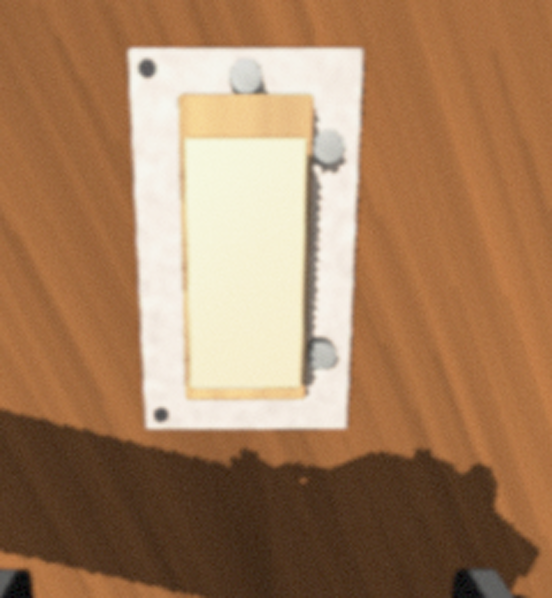

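The block lies centred on the ply: the fit is 1.3 mm off and 0.008 rad off, and the ply still touches its pins. Next is the strip.

Request:
{"op": "step_arm", "data": {
  "steps": [
    [0, 0, 0.3, 0, 0, -0.12],
    [0, 0, 0.3, 0, 0, -0.12],
    [0, 0, 0.3, 0, 0, -0.12],
    [0, 0, 0.2, 0, 0, -0.1],
    [3, 0.5, 0, 0, 0, 0],
    [4, 0.65, 0, 0, 0, 0],
    [4, 0.65, 0, 0, 0, 0],
    [4, 0.65, 0, 0, 0, 0],
    [4, 0.65, 0, 0, 0, 0],
    [4, 0.65, 0, 0, 0, 0]
  ]
}}

```text
time: 23.6
position: [609.8, -106.9, 201.0]
ee_rot: [-0.001, 0.69, 0.724, -0.001]
wrist_force: [-0.3, -0.1, 0.6]
width: 85.7
```

Request:
{"op": "step_arm", "data": {
  "steps": [
    [4, 0.65, 0, 0, 0, 0],
    [4, 0.65, 0, 0, 0, 0],
    [3.9, 0.65, 0, 0, 0, 0],
    [1, 0, 0, 0, 0, 0],
    [0, 0, 0, 0, 0, 0],
    [0, 0, 0, 0, 0, 0],
    [0, 0, 0, 0, 0, 0]
  ]
}}

```text
time: 24.18
position: [623.4, 17.8, 201.8]
ee_rot: [-0.0, 0.691, 0.723, -0.001]
wrist_force: [-0.1, 0.1, -0.0]
width: 85.1
```

Run:
```python
from h import *
f,o=look("strip_center",(625.5,21.5,.045),0,"s1.png")
if o is not None: plan(o[0],o[1],0,o[2])
```

```text
strip_center wrist 0.66 [242. 123. 279. 192.] edge False [6.26151e+02 2.22130e+01 3.10000e-02] 0.963
t 24.28 pos [623.6  17.  202.2] tilt [-0.0004 -0.0009] q7 0.15 F [ 0.5  0.2 -0.2] w 85.3 | turn z 0.012 shift cm [ 0.53  0.28 20.22]
```

Request:
{"op": "step_arm", "data": {
  "steps": [
    [0.3, 0.15, 3, 0, 0, 0.012],
    [0.3, 0.1, 3.5, 0, 0, 0],
    [0, 0, 3.5, 0, 0, 0],
    [0, 0, 3.5, 0, 0, 0],
    [0, 0, 3, 0, 0, 0],
    [0, 0, 2, 0, 0, 0],
    [0, 0, 1.1, 0, 0, 0],
    [0, 0, 0, 0, 0, 0],
    [0, 0, 0, 0, 0, 0]
  ]
}}

```text
time: 25.03
position: [626.6, 24.3, 6.8]
ee_rot: [0.0, 0.696, 0.718, 0.0]
wrist_force: [0.9, -0.2, -0.0]
width: 85.4
```

Run:
```python
from h import *
plan(626.1,22.2,1.5,.031)
```

```text
t 25.03 pos [626.6  24.3   6.8] tilt [ 0.0004 -0.0004] q7 0.24 F [ 0.9 -0.2 -0. ] w 85.4 | turn z 0.001 shift cm [-0.21 -0.05  0.53]
```

Request:
{"op": "step_arm", "data": {
  "steps": [
    [-0.15, 0, 0.3, 0, 0, 0],
    [0, 0, 0.1, 0, 0, 0],
    [0, 0, 0, 0, 0, 0],
    [0, 0, 0, 0, 0, 0]
  ]
}}

```text
time: 25.37
position: [626.8, 24.0, 3.4]
ee_rot: [0.0, 0.695, 0.719, 0.001]
wrist_force: [-0.0, 0.2, -0.2]
width: 85.3
```

Request:
{"op": "step_arm", "data": {
  "steps": [
    [0, 0, 0, 0, 0, 0],
    [0, 0, 0, 0, 0, 0],
    [0, 0, 0, 0, 0, 0],
    [0, 0, 0, 0, 0, 0],
    [0, 0, 0, 0, 0, 0],
    [0, 0, 0, 0, 0, 0],
    [0, 0, 0, 0, 0, 0],
    [0, 0, 0, 0, 0, 0],
    [0, 0, 0, 0, 0, 0]
  ],
  "gripper": -1,
  "squeeze": 40
}}

```text
time: 26.12
position: [626.5, 24.0, 2.7]
ee_rot: [0.0, 0.695, 0.719, 0.0]
wrist_force: [-0.3, 0.0, 3.5]
width: 39.4
```

Run:
```python
from h import *
plan(605.5,-292.3,200,-.42)
```

```text
t 26.12 pos [626.5  24.    2.7] tilt [0.0006 0.0002] q7 0.24 F [-0.3  0.   3.5] w 39.4 | turn z 0.454 shift cm [-29.74  10.99 -19.73]
```

Request:
{"op": "step_arm", "data": {
  "steps": [
    [0, 0, -1, 0, 0, 0],
    [0, 0, -3, 0, 0, 0.114],
    [0, 0, -3.5, 0, 0, 0.114],
    [0, 0, -3.5, 0, 0, 0.114],
    [0, 0, -3, 0, 0, 0.112],
    [-2, 0.75, -1, 0, 0, 0],
    [-3.8, 1.4, 0, 0, 0, 0],
    [-3.8, 1.4, 0, 0, 0, 0],
    [-3.8, 1.4, 0, 0, 0, 0],
    [-3.8, 1.4, 0, 0, 0, 0]
  ]
}}

```text
time: 26.95
position: [613.3, -160.3, 152.8]
ee_rot: [-0.0, 0.839, 0.544, 0.0]
wrist_force: [0.8, -0.3, 0.0]
width: 39.1
```

Request:
{"op": "step_arm", "data": {
  "steps": [
    [-3.8, 1.4, 0, 0, 0, 0],
    [-3.8, 1.4, 0, 0, 0, 0],
    [-3, 1.1, 0, 0, 0, 0],
    [-1.4, 0.5, 0, 0, 0, 0],
    [0, 0, 0, 0, 0, 0],
    [0, 0, 0, 0, 0, 0],
    [0, 0, 0, 0, 0, 0]
  ]
}}

```text
time: 27.53
position: [605.9, -284.0, 152.0]
ee_rot: [-0.001, 0.838, 0.545, 0.0]
wrist_force: [-0.5, 1.4, -0.5]
width: 39.4
```

Run:
```python
from h import *
plan(606.1,-290.8,73,-.42)
```

```text
t 27.53 pos [ 605.9 -284.   152. ] tilt [-0.0004  0.0023] q7 0.28 F [-0.5  1.4 -0.5] w 39.4 | turn z 0.002 shift cm [-0.63  0.31  7.9 ]
```

Request:
{"op": "step_arm", "data": {
  "steps": [
    [-0.4, 0.2, 2, 0, 0, 0],
    [-0.1, 0, 2.5, 0, 0, 0],
    [0, 0, 1.5, 0, 0, 0],
    [0, 0, 0.6, 0, 0, 0],
    [0, 0, 0.2, 0, 0, 0],
    [0, 0, 0, 0, 0, 0],
    [0, 0, 0, 0, 0, 0]
  ]
}}

```text
time: 28.12
position: [606.1, -291.4, 85.5]
ee_rot: [0.001, 0.839, 0.545, 0.001]
wrist_force: [1.0, -0.8, 0.2]
width: 39.1
```

Run:
```python
from h import *
plan(606.1,-290.8,71.5,-.42)
```

```text
t 28.12 pos [ 606.1 -291.4   85.5] tilt [ 0.0017 -0.0004] q7 0.32 F [ 1.  -0.8  0.2] w 39.1 | turn z 0.001 shift cm [ 0.06 -0.03  1.4 ]
```

Request:
{"op": "step_arm", "data": {
  "steps": [
    [0.05, 0, 0.5, 0, 0, 0],
    [0, 0, 0.3, 0, 0, 0],
    [0, 0, 0.2, 0, 0, 0],
    [0, 0, 0.1, 0, 0, 0],
    [0, 0, 0, 0, 0, 0],
    [0, 0, 0, 0, 0, 0]
  ]
}}

```text
time: 28.62
position: [605.3, -291.5, 73.4]
ee_rot: [-0.0, 0.839, 0.544, 0.0]
wrist_force: [-0.2, -0.6, 0.6]
width: 39.0
```

Run:
```python
from h import *
plan(606.1,-290.8,71.5,-.42)
```

```text
t 28.62 pos [ 605.3 -291.5   73.4] tilt [-0.      0.0001] q7 0.33 F [-0.2 -0.6  0.6] w 39.0 | turn z -0.0 shift cm [0.1  0.05 0.19]
```

Request:
{"op": "step_arm", "data": {
  "steps": [
    [0, 0, 0.1, 0, 0, 0],
    [0, 0, 0.1, 0, 0, 0],
    [0, 0, 0, 0, 0, 0],
    [0, 0, 0, 0, 0, 0]
  ]
}}

```text
time: 28.95
position: [605.5, -291.6, 71.8]
ee_rot: [0.0, 0.839, 0.544, 0.0]
wrist_force: [-0.1, 0.9, 2.1]
width: 39.3
```

Run:
```python
from h import *
plan(606.1,-290.8,71.5,-.42)
```

```text
t 28.95 pos [ 605.5 -291.6   71.8] tilt [ 0.0005 -0.0002] q7 0.33 F [-0.1  0.9  2.1] w 39.3 | turn z -0.0 shift cm [0.1  0.02 0.03]
```

Light contact at the expected height. I release and rise.

Request:
{"op": "step_arm", "data": {
  "steps": [
    [0, 0, 0, 0, 0, 0],
    [0, 0, 0, 0, 0, 0],
    [0, 0, 0, 0, 0, 0],
    [0, 0, 0, 0, 0, 0],
    [0, 0, 0, 0, 0, 0],
    [0, 0, 0, 0, 0, 0],
    [0, 0, 0, 0, 0, 0]
  ],
  "gripper": 0.85
}}

```text
time: 29.53
position: [605.3, -291.4, 71.4]
ee_rot: [-0.0, 0.839, 0.544, 0.0]
wrist_force: [-0.5, -0.1, -0.1]
width: 79.1
```

Request:
{"op": "step_arm", "data": {
  "steps": [
    [0, 0, -2, 0, 0, 0],
    [0, 0, -3.5, 0, 0, 0],
    [-0.5, 0, -3.5, 0, 0, 0],
    [-1.5, 0, -3.5, 0, 0, 0],
    [-1.5, 0, -3, 0, 0, 0],
    [-1.5, 0, -2, 0, 0, 0],
    [-0.5, 0, 0, 0, 0, 0],
    [0, 0, 0, 0, 0, 0],
    [0, 0, 0, 0, 0, 0]
  ],
  "gripper": 0
}}

```text
time: 30.28
position: [582.5, -340.9, 245.3]
ee_rot: [-0.001, 0.839, 0.544, -0.0]
wrist_force: [0.1, 0.9, 0.6]
width: 43.0
```

Run:
```python
from h import *
f,o=look("strip_center",(JX,JY,JT),69)
save(f,"st2.png",(150,0,390,260),2.3)
for d in r.regions_of("weight_center",f):
    print(d["score"],np.round(d["bbox"]),f["image"][d["mask"]].mean(0).round())
for d in r.tip_of("weight_center",f): print(d["pixel"],d["score"],world(f,d["pixel"],29).round(1))
plan(342,-307,200,-.42)
```

```text
strip_center wrist 0.62 [236.  71. 281. 157.] edge False [ 6.04730e+02 -2.92832e+02 -4.25000e-01] 0.976
0.75 [ 63. 264. 112. 312.] [112.  56. 134.]
0.72 [ 51. 188. 113. 234.] [61. 58. 57.]
0.72 [ 61.  96. 122. 148.] [195.  49.  44.]
0.64 [  4. 120.  59. 164.] [72. 37. 83.]
[19.0, 145.8] 0.86 [ 337.2 -217.3   29. ]
[85.1, 121.5] 0.75 [ 422.9 -225.2   29. ]
[74.7, 216.0] 0.66 [ 345.7 -317.8   29. ]
[83.9, 293.0] 0.59 [ 291.9 -418.4   29. ]
t 30.48 pos [ 583.1 -340.   244.7] tilt [-0.0023  0.0017] q7 0.32 F [ 0.6 -0.4  0.7] w 42.5 | turn z 0.002 shift cm [ -6.82 -23.35   4.53]
```

View pics/st2.png

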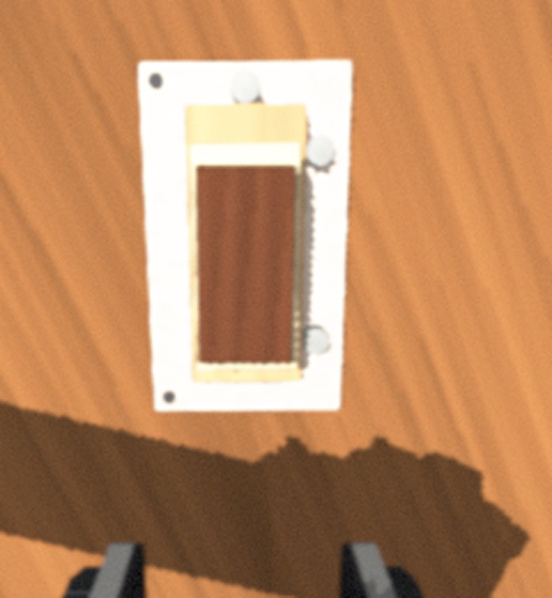

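The strip is centred on the block, within about 0.7 mm. Now to above the dark weight.

Request:
{"op": "step_arm", "data": {
  "steps": [
    [-0.6, -2, 0.6, 0, 0, 0],
    [-1, -3.6, 0.6, 0, 0, 0],
    [-1.1, -3.6, 0.6, 0, 0, 0],
    [-1.1, -3.6, 0.6, 0, 0, 0],
    [-1.1, -3.6, 0.6, 0, 0, 0],
    [-1.1, -3.6, 0.6, 0, 0, 0],
    [-1.1, -2.7, 0.6, 0, 0, 0],
    [0, 0, 0, 0, 0, 0],
    [0, 0, 0, 0, 0, 0],
    [0, 0, 0, 0, 0, 0]
  ]
}}

```text
time: 31.32
position: [347.8, -313.7, 204.6]
ee_rot: [0.0, 0.839, 0.545, 0.0]
wrist_force: [1.9, 0.3, -0.6]
width: 42.8
```

```bash
cat >> h.py <<'E'
def wsil(f,p,z0=0):
    m=np.zeros((384*4,512*4),np.uint8);a=np.linspace(0,2*np.pi,40)
    for rr,zs in((28,(0,30)),(9,(30,39)),(14,(39,58))):
        P=np.array([pix(f,[p[0]+rr*np.cos(t),p[1]+rr*np.sin(t),z0+z]) for z in zs for t in a])
        cv2.fillConvexPoly(m,cv2.convexHull(np.round((P+.5)*4).astype(np.int32)),1)
    return m
def wlook(p,z0=0,name=None):
    f=r.grab_frame("wrist")
    if name: save(f,name,scale=1.2)
    c=[d for d in r.regions_of("weight_center",f) if np.ptp(f["image"][d["mask"]].mean(0))<15]
    if not c: print("none");return f,None
    M=cv2.resize(c[0]["mask"].astype(np.uint8),None,fx=4,fy=4,interpolation=cv2.INTER_NEAREST)
    cost=lambda q:-(lambda a:float((a&M).sum())/float((a|M).sum()))(wsil(f,q,z0))
    o=minimize(cost,p,method="Nelder-Mead",options=dict(initial_simplex=np.array(p)+np.array([[0,0],[8,0],[0,8]]),xatol=.05,fatol=1e-4))
    print("weight",len(c),np.round(c[0]["bbox"]),o.x.round(1),o.fun);return f,o.x
E
python3 - <<'E'
from h import *
f,o=wlook((344,-312),0,"we1.png")
if o is not None: plan(o[0],o[1],34,-.42)
E
```

```text
weight 1 [233. 136. 286. 194.] [ 350.9 -315.1] -0.9600834311041585
t 31.42 pos [ 348.3 -313.9  204.6] tilt [ 0.0003 -0.001 ] q7 0.4 F [-1.   0.3  0.9] w 42.9 | turn z 0.002 shift cm [1.000e-02 2.700e-01 1.706e+01]
```

View pics/we1.png

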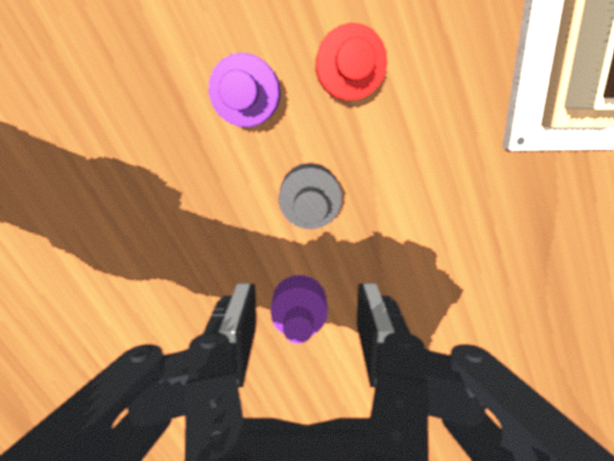

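The picture shows the grey weight at (311,195), directly in line with the jaws. I descend on its knob.

Request:
{"op": "step_arm", "data": {
  "steps": [
    [0, 0.27, 2, 0, 0, 0],
    [0, 0, 3.5, 0, 0, 0],
    [0, 0, 3.5, 0, 0, 0],
    [0, 0, 2.5, 0, 0, 0],
    [0, 0, 1, 0, 0, 0],
    [0, 0, 0, 0, 0, 0],
    [0, 0, 0, 0, 0, 0]
  ]
}}

```text
time: 32.0
position: [349.9, -315.6, 79.7]
ee_rot: [0.0, 0.839, 0.544, -0.0]
wrist_force: [1.0, -0.8, 0.3]
width: 42.6
```

Run:
```python
from h import *
f,o=wlook((350.9,-315.1),0)
if o is not None: plan(o[0],o[1],35,-.42)
plan(350.9,-315.1,35,-.42)
```

```text
weight 1 [215. 162. 300. 252.] [ 350.8 -315.1] -0.9685204837506436
t 32.1 pos [ 350.4 -316.    80.8] tilt [ 0.0025 -0.0017] q7 0.61 F [ 0.2 -0.6 -0.1] w 42.5 | turn z 0.0 shift cm [ 0.1  -0.02  4.58]
t 32.1 pos [ 350.4 -316.    80.8] tilt [ 0.0025 -0.0017] q7 0.61 F [ 0.2 -0.6 -0.1] w 42.5 | turn z 0.0 shift cm [ 0.1  -0.    4.58]
```

Request:
{"op": "step_arm", "data": {
  "steps": [
    [0.1, 0, 1.5, 0, 0, 0],
    [0, 0, 1.5, 0, 0, 0],
    [0, 0, 0.9, 0, 0, 0],
    [0, 0, 0.4, 0, 0, 0],
    [0, 0, 0, 0, 0, 0],
    [0, 0, 0, 0, 0, 0],
    [0, 0, 0, 0, 0, 0]
  ]
}}

```text
time: 32.68
position: [350.0, -314.6, 37.2]
ee_rot: [0.001, 0.839, 0.544, 0.0]
wrist_force: [-0.4, -0.6, 0.2]
width: 42.9
```

Run:
```python
from h import *
plan(350.8,-315.1,35,-.42)
```

```text
t 32.68 pos [ 350.  -314.6   37.2] tilt [ 0.0014 -0.0008] q7 0.68 F [-0.4 -0.6  0.2] w 42.9 | turn z -0.0 shift cm [-0.01  0.09  0.22]
```

Request:
{"op": "step_arm", "data": {
  "steps": [
    [0, 0.05, 0.1, 0, 0, 0],
    [0, 0, 0, 0, 0, 0],
    [0, 0, 0, 0, 0, 0],
    [0, 0, 0, 0, 0, 0],
    [0, 0, 0, 0, 0, 0],
    [0, 0, 0, 0, 0, 0],
    [0, 0, 0, 0, 0, 0]
  ],
  "gripper": -1,
  "squeeze": 80
}}

```text
time: 33.27
position: [350.8, -314.8, 36.2]
ee_rot: [0.001, 0.839, 0.544, 0.001]
wrist_force: [0.4, 0.7, 5.1]
width: 25.3
```

Request:
{"op": "step_arm", "data": {
  "steps": [
    [0, 0, -0.3, 0, 0, 0],
    [0, 0, -0.7, 0, 0, 0],
    [0, 0, -1.5, 0, 0, 0],
    [0, 0, -2.5, 0, 0, 0],
    [0, 0, -3, 0, 0, 0],
    [0, 0, -3, 0, 0, 0],
    [0, 0, -2, 0, 0, 0],
    [0, 0, -1, 0, 0, 0],
    [0, 0, 0, 0, 0, 0],
    [0, 0, 0, 0, 0, 0]
  ]
}}

```text
time: 34.1
position: [349.5, -313.5, 174.8]
ee_rot: [-0.001, 0.839, 0.544, 0.0]
wrist_force: [-0.3, 0.5, -6.6]
width: 25.2
```

Run:
```python
from h import *
f=r.grab_frame("wrist");save(f,"we2.png",(130,120,390,384),2)
plan(604.7,-292.8,180,-.42)
```

```text
t 34.15 pos [ 349.1 -313.2  174.1] tilt [-0.0023  0.0019] q7 0.45 F [-0.6  0.5 -5.7] w 24.8 | turn z 0.0 shift cm [12.28 22.51 -0.64]
```

View pics/we2.png

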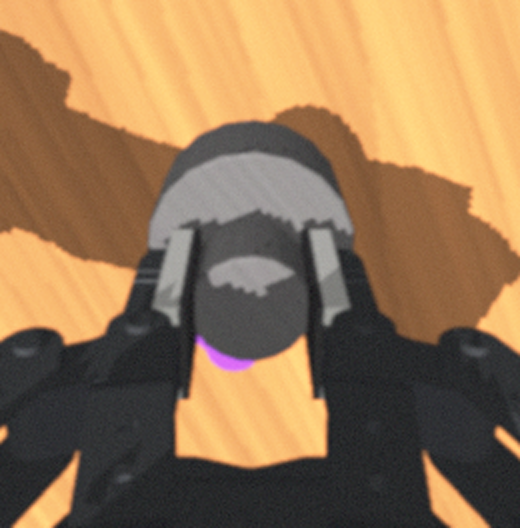

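The weight is held upright by its knob at (250,300). I carry it over the stack.

Request:
{"op": "step_arm", "data": {
  "steps": [
    [0.6, 1, 0, 0, 0, 0],
    [1.2, 2.2, 0, 0, 0, 0],
    [1.8, 3.3, 0, 0, 0, 0],
    [1.8, 3.3, 0, 0, 0, 0],
    [1.8, 3.3, 0, 0, 0, 0],
    [1.8, 3.3, 0, 0, 0, 0],
    [1.5, 2.7, 0, 0, 0, 0],
    [1, 1.9, 0, 0, 0, 0],
    [0.6, 1.1, 0, 0, 0, 0],
    [0.2, 0.4, 0, 0, 0, 0]
  ]
}}

```text
time: 34.98
position: [608.4, -291.2, 171.9]
ee_rot: [-0.001, 0.838, 0.546, -0.001]
wrist_force: [-0.6, 0.3, -6.4]
width: 25.2
```

Request:
{"op": "step_arm", "data": {
  "steps": [
    [0, 0, 0.5, 0, 0, 0],
    [0, 0, 0.5, 0, 0, 0],
    [0, 0, 0.5, 0, 0, 0],
    [0, 0, 0, 0, 0, 0],
    [0, 0, 0, 0, 0, 0]
  ]
}}

```text
time: 35.4
position: [604.3, -293.9, 159.8]
ee_rot: [-0.001, 0.839, 0.544, -0.0]
wrist_force: [0.1, -0.0, -5.2]
width: 25.2
```

Run:
```python
from h import *
plan(604.9,-292.6,125,-.42)
f=r.grab_frame("wrist");save(f,"we3.png",(130,120,390,384),2)
```

```text
t 35.4 pos [ 604.3 -293.9  159.8] tilt [-0.0013  0.0009] q7 0.29 F [ 0.1 -0.  -5.2] w 25.2 | turn z -0.001 shift cm [0.14 0.01 3.48]
```

Well aligned. I lower it gently.

Request:
{"op": "step_arm", "data": {
  "steps": [
    [0.1, 0, 0.6, 0, 0, 0],
    [0, 0, 0.8, 0, 0, 0],
    [0, 0, 0.6, 0, 0, 0],
    [0, 0, 0.4, 0, 0, 0],
    [0, 0, 0.2, 0, 0, 0],
    [0, 0, 0.1, 0, 0, 0],
    [0, 0, 0, 0, 0, 0],
    [0, 0, 0, 0, 0, 0],
    [0, 0, 0, 0, 0, 0]
  ]
}}

```text
time: 36.2
position: [606.2, -293.0, 133.8]
ee_rot: [0.0, 0.839, 0.544, 0.0]
wrist_force: [0.6, 0.4, -6.1]
width: 25.5
```

Run:
```python
from h import *
plan(604.9,-292.6,125,-.42)
```

```text
t 36.2 pos [ 606.2 -293.   133.8] tilt [ 0.0006 -0.0003] q7 0.31 F [ 0.6  0.4 -6.1] w 25.5 | turn z -0.0 shift cm [-0.01 -0.14  0.88]
```

Request:
{"op": "step_arm", "data": {
  "steps": [
    [0, -0.1, 0.2, 0, 0, 0],
    [0, 0, 0.2, 0, 0, 0],
    [0, 0, 0.15, 0, 0, 0],
    [0, 0, 0.1, 0, 0, 0],
    [0, 0, 0, 0, 0, 0],
    [0, 0, 0, 0, 0, 0],
    [0, 0, 0, 0, 0, 0]
  ]
}}

```text
time: 36.78
position: [605.1, -292.4, 126.9]
ee_rot: [0.0, 0.839, 0.544, 0.0]
wrist_force: [0.4, 0.7, -4.8]
width: 25.2
```

Run:
```python
from h import *
plan(604.9,-292.6,125,-.42)
```

```text
t 36.78 pos [ 605.1 -292.4  126.9] tilt [0.0001 0.    ] q7 0.31 F [ 0.4  0.7 -4.8] w 25.2 | turn z 0.0 shift cm [-0.03 -0.01  0.19]
```

Request:
{"op": "step_arm", "data": {
  "steps": [
    [0, 0, 0.05, 0, 0, 0],
    [0, 0, 0.05, 0, 0, 0],
    [0, 0, 0.05, 0, 0, 0],
    [0, 0, 0, 0, 0, 0],
    [0, 0, 0, 0, 0, 0]
  ]
}}

```text
time: 37.2
position: [605.1, -292.4, 125.4]
ee_rot: [-0.0, 0.839, 0.544, 0.0]
wrist_force: [-0.0, -0.3, -4.5]
width: 25.4
```

Run:
```python
from h import *
plan(604.9,-292.6,125,-.42)
```

```text
t 37.2 pos [ 605.1 -292.4  125.4] tilt [0.0001 0.0001] q7 0.31 F [-0.  -0.3 -4.5] w 25.4 | turn z 0.0 shift cm [-0.03 -0.01  0.04]
```

Request:
{"op": "step_arm", "data": {
  "steps": [
    [0, 0, 0.05, 0, 0, 0],
    [0, 0, 0.05, 0, 0, 0],
    [0, 0, 0, 0, 0, 0],
    [0, 0, 0, 0, 0, 0]
  ]
}}

```text
time: 37.53
position: [605.2, -292.4, 125.3]
ee_rot: [0.0, 0.839, 0.544, 0.0]
wrist_force: [-1.8, 2.7, 3.4]
width: 25.6
```

Run:
```python
from h import *
plan(604.9,-292.6,125,-.42)
```

```text
t 37.53 pos [ 605.2 -292.4  125.3] tilt [0.0007 0.0003] q7 0.31 F [-1.8  2.7  3.4] w 25.6 | turn z 0.0 shift cm [-0.03 -0.02  0.03]
```

Set down at the expected height, with only a few newtons of contact. I release it gently and rise straight up.

Request:
{"op": "step_arm", "data": {
  "steps": [
    [0, 0, 0, 0, 0, 0],
    [0, 0, 0, 0, 0, 0],
    [0, 0, 0, 0, 0, 0],
    [0, 0, 0, 0, 0, 0],
    [0, 0, 0, 0, 0, 0]
  ],
  "gripper": 0.1,
  "squeeze": 20
}}

```text
time: 37.95
position: [605.3, -292.6, 124.5]
ee_rot: [0.0, 0.839, 0.544, 0.0]
wrist_force: [0.2, 1.0, -0.4]
width: 47.2
```

Request:
{"op": "step_arm", "data": {
  "steps": [
    [0, 0, -0.5, 0, 0, 0],
    [0, 0, -1.5, 0, 0, 0],
    [0, 0, -2.5, 0, 0, 0],
    [0, 0, -3.5, 0, 0, 0],
    [-0.5, 0, -3.5, 0, 0, 0],
    [-2, 0, -2.5, 0, 0, 0],
    [-2, 0, -1, 0, 0, 0],
    [-1, 0, 0, 0, 0, 0],
    [0, 0, 0, 0, 0, 0],
    [0, 0, 0, 0, 0, 0]
  ]
}}

```text
time: 38.78
position: [582.1, -342.1, 273.1]
ee_rot: [-0.001, 0.839, 0.544, -0.0]
wrist_force: [-0.0, 1.1, -0.0]
width: 46.9
```

Run:
```python
from h import *
f,o=wlook((604.9,-292.6),89)
save(f,"fin.png",(130,0,390,280),2)
f=r.grab_frame("scene");save(f,"fin2.png",(140,100,260,220),4)
```

```text
weight 1 [227.  84. 288. 146.] [ 605.  -292.9] -0.9709586977444867
```

View pics/fin.png

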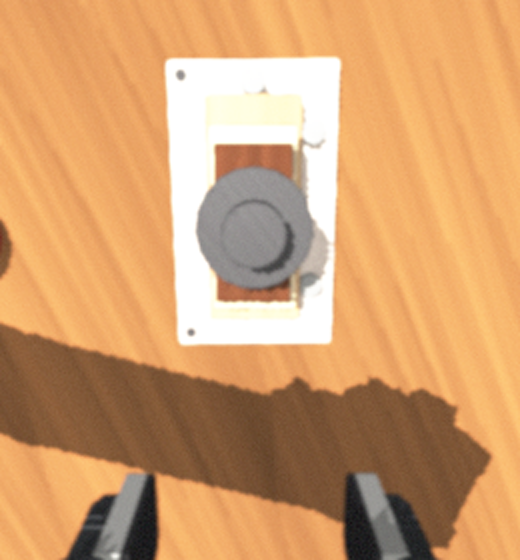

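View pics/fin2.png

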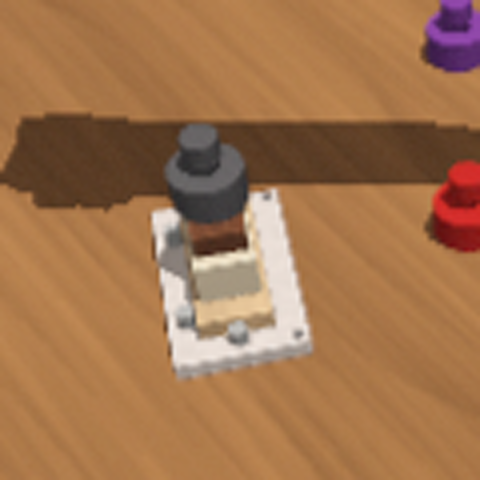

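The weight stands upright on the strip at (605.0,-292.9), 0.3 mm from the strip's centre. The stack is square and the gripper is clear of it. I hand the job in.

```bash
python3 -c "
from h import *
print(r.finish_job())"
```

```text
the job is handed in; nothing more can be done
None
```

The gluing stack is laid up on the jig and handed in, at about 39 s of the allowed 122 s. The hand-in gives no verdict, so the checks below are my own.

- **Plywood board:** I slid it against the side pins and then the end pin until the force rose. After I let go, the wrist camera put it 0.3 mm (x) and -0.5 mm (y) off home and square to the jig. The close picture shows it touching all three pins.
- **Willow block:** about 1.3 mm from the board's centre and 0.008 rad off parallel.
- **Dark strip:** about 0.7 mm from the block's centre.
- **Weight:** the dark steel one, set down with a few newtons of contact at the expected height. It stands upright about 0.3 mm from the strip's centre.
- **Everything else:** no move went near the tape measure or the plane. The gripper ended well above the stack, touching nothing.

**Disagreements:** The scene and top cameras differed by up to about 8 mm in y for the starting poses, so I used the wrist camera fits instead. The network's box fit of the jig was poor whenever a board covered part of it, so I placed the jig from its pins and corners, to within 0.4 pixel. The plywood board's fit was not repeated after the weight went on; the last pictures only show it still seated.

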